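# Put away the washed sprouting kit

## Robot

A 6-joint arm with a two-finger parallel gripper is mounted at the origin on the work surface. World frame = base frame: x ahead of the robot, y to its left, z up, the work surface at z = 0. Lengths are in m, angles in rad, forces in N, time in s.
With the tool pointing down it reaches from about 0.375 to 0.9 m from the base axis. Payload 3.1 kg.
Tool frame: the origin (TCP) lies midway between the tips of the shut fingers; the grasp point (between the pads) lies 19 mm behind it (manip.grasp_offset is the distance from the TCP to the grasp point, in m); z points along the fingers, y is the line along which they close (so a half turn about z gives the same grasp; the last joint's range is limited). The gripper opens to 85 mm and grips with 20 to 120 N. Pads are 22 mm wide; open, the fingers measure 114 mm over their backs; the gripper's body (76 mm by 85 mm) begins 54 mm behind the grasp point. The pads swing forward as they close: fully open they stand 13 mm farther back than shut.
Start: joints at [-1.458, 0.527, 1.433, -0, 1.181, -0.178], TCP at [0.18, -0.599, 0.231] pointing down, gripper open.
Joint ranges: [-3.08, 3.08], [-0.75, 2.2], [0.22, 2.44], [-1.43, 4.57], [0, 2.65], [-2.85, 2.85]. Speed limits (rad/s): [2.79, 2.79, 3.14, 3.14, 3.14, 3.14].

## Interface

Orientations are given as a unit quaternion [x, y, z, w].
In Python, from station import sensors, cams, order, manip gives the robot as it stands.
- The arm moves only by the tool move_arm, never from a script. Its argument "targets" is a list of rows, each an object of numbers: "dx", "dy", "dz": the shift along the world's x, y, z normalised to -1 to 1, where 1 is 25 mm; "rx", "ry", "rz": the turn, a rotation vector about the world's x, y, z normalised to -1 to 1, where 1 is 30 degrees. A call has exactly 10 rows; each row shifts and turns the commanded pose from where the row before left it; what a row does not reach is not made up. A row lasts 1/8 s, in which the tool goes at most 62.5 mm and 10.7 degrees, less where a joint would pass 70% of its speed; a pose out of reach is approached as far as the arm can. A call with a number of a shift or a turn outside -1 to 1 is refused whole. A call with a gripper value outside its range is refused whole. "claw" is the opening in per cent of the stroke, from 0 (shut) to 100 (fully open), set as the call begins (left out, the last holds). The fingers move at their own pace and stop on an object; "newtons" is the grip in N (left out, the last holds). Time passes only in rows, so rows that do not move let the fingers close, or fill a call up. It gives the time, the measured TCP pose, the force, the opening and the grip force at its end, in the units of the state.
- sensors.sense(): the state, without advancing time (a new reading comes with each control period).
- cams.snapshot(name): name is "scene" or "top" or "wrist"; returns the picture (400x640x3 uint8, red, green, blue); there is no depth.
- cams.camera_model(name): a dict with "fx", "fy", "cx", "cy" (pixels), "extrinsics" (4x4, takes a point from world to camera coordinates). Camera axes: x right, y down, z forward; pixel columns grow to the right and rows downward; lengths in m; the calibration is good to about 2 mm. A picture is of the moment at which its call begins: read the wrist's pose just before it. camera_model takes no time and is no camera call; for the wrist camera it gives the pose at the moment of the call.
- order.sign_off(): hands the job in; it is judged then, once.
The state is a dict: "t": time; "q": joint angles; "qd": joint speeds; "tau": joint torques, N m; "tcp_pos": TCP position; "tool_rot": TCP orientation; "force": force on the tool from outside, world axes, zero at the start; "ft_torque": the same for the moment, N m; "finger_gap": opening from 0.0 (shut) to 1.0 (fully open); "gripper_force": force on a finger pad.
Only numpy, scipy, OpenCV 4.12 (cv2) and the standard library are available. Lean on these libraries where they do the work, as an engineer would, in place of code of your own. Each camera call takes 0.05 s, during which the arm holds its last target. There are 200 camera calls.

## Task

Put the washed sprouting kit on the counter away: stand the wide jar upright in the wide bay of the wooden jar box and the slim jar upright in its narrow bay, lay the scrubbing brush bristles down and flat in the metal tray, and stack the two steel lids flat on the log slice, the large one in the middle of the slice and the small one centred on top of it. Set the jars down gently, without dropping or knocking them over, leave the mug and the steel bowl where they are, and let go of everything.

Things in the scene. Friction and masses are not known exactly. Their poses are not given: they have to be found in the camera images.
- wide_jar_mid (a point): Centre (half-way up) of the wide jar: white ceramic cylinder 58 mm in diameter, 75 mm tall in all, of which the top 12 mm is a cork stopper 46 to 48 mm in diameter. Stands upright on the counter, loose, 0.18 to 0.31 kg. z axis up along the jar; yaw has no meaning.
- slim_jar_mid (a point): Centre (half-way up) of the slim jar: white ceramic cylinder 42 mm in diameter, 85 mm tall in all, of which the top 12 mm is a cork stopper 30 to 32 mm in diameter. Stands upright on the counter, loose, 0.11 to 0.20 kg. z axis up; yaw has no meaning.
- large_lid_mid (a point): Centre (half-way up) of the large steel jar lid: flat solid disc 60 mm in diameter, 18 mm thick, loose, 0.06 to 0.10 kg, lying flat; its top is flat. z axis up; yaw has no meaning.
- small_lid_mid (a point): Centre (half-way up) of the small steel jar lid: flat solid disc 40 mm in diameter, 18 mm thick, loose, 0.03 to 0.05 kg, lying flat. z axis up; yaw has no meaning.
- brush_mid (a point): Centre (half-way up) of the scrubbing brush: a block 110 mm long (its x axis), 40 mm wide (y), 40 mm tall (z, up); the upper 22 mm is pale wood, below it are 18 mm of stiff tan bristles (102 x 34 mm, they do not bend). Lies bristles down, loose, 0.07 to 0.12 kg. Either end may come first.
- jar_box: Open pale-wood jar box, fixed, outside 94 mm (its x) by 162 mm (its y) and 28 mm tall; floor 6 mm thick, walls and divider 6 mm. Origin at the centre of its underside, z up. The wide bay is 82 x 82 mm inside with its centre at y = +34 mm in the box's frame (x = 0); the narrow bay is 82 mm (x) by 62 mm (y) with its centre at y = -44 mm (x = 0).
- brush_tray: Open aluminium tray for the brush, fixed, outside 112 mm (its x) by 162 mm (its y), 26 mm tall, floor and walls 5 mm thick, so 102 x 152 mm inside. Origin at the centre of its underside, z up. The brush fits with its length along the tray's y axis.
- log_slice: Round log slice with dark bark edge and pale top, fixed, 136 mm in diameter, its flat top 22 mm above the counter. Origin at the centre of its underside, z up.
- mug: Blue ceramic mug, 76 mm in diameter, 90 mm tall, beyond the work; a bystander, not to be moved. Origin at the centre of its underside.
- bowl: Small steel bowl, 100 mm in diameter, 50 mm tall, beyond the work; a bystander, not to be moved. Origin at the centre of its underside.
Mind the look-alikes: they are no part of the job. Of the things that look like the part that bears brush_mid, take the one that is farthest to the robot's left at the start. Leave any yellow look-alike of the part that bears large_lid_mid alone.

How it is judged:
By the outcome, as a careful person would: the job done as asked, in the order asked, and still so for the second after the job is handed in, with the robot touching nothing.
It also fails if it takes over 122 s, if anything falls off the work surface, if the arm or the gripper's body presses on something with over 40 N, if the wrist force passes 120 N, or if a joint passes its speed limit or range.

## Working session

There is one attempt and no reset: what is moved stays moved. The work goes in short steps, Python scripts to look and compute and a tool call to move; the robot and the scene stay as the last step left them, time stands still between calls to the robot, and variables do not carry over. Pictures are saved under pics/ and viewed, at most 14 in all, crops included, and the job is handed in when it is done.

Besides the shell and the picture viewer there is one more tool, called after "Emit:" as name([rows], argument=value, ...), one row to a line, values as JSON. move_arm: Moves the arm, as the interface text tells. Scaled input: -1 to 1 covers 25 mm each way for a shift and 30 degrees each way for a turn. Its arguments: {"type":"object","properties":{"targets":{"type":"array"},"claw":{"type":"number"},"newtons":{"type":"number"}},"required":["targets"]}

```bash
mkdir -p pics; ls; python3 - <<'E'
from station import sensors,cams,manip
import cv2
s=sensors.sense();print(s['t'],s['tcp_pos'],s['tool_rot'],manip.grasp_offset)
for n in("scene","top"):
    im=cams.snapshot(n);cv2.imwrite(f"pics/{n}0.png",im[:,:,::-1]);m=cams.camera_model(n);print(n,m)
E
```

```text
pics
0.0 [ 0.17974105 -0.59784116  0.23033189] [ 9.89376854e-01  1.45369288e-01  4.47380302e-05 -1.09933538e-03] 0.0187
scene {'fx': 423.76257244607217, 'fy': 423.76257244607217, 'cx': 322.32139958544906, 'cy': 198.64374842112346, 'extrinsics': array([[ 0.71023989,  0.70393924, -0.00537101, -0.31450784],
       [ 0.58090187, -0.59037681, -0.56036437, -0.22823566],
       [-0.39763339,  0.3948731 , -0.82822878,  1.25257944],
       [ 0.        ,  0.        ,  0.        ,  1.        ]])}
top {'fx': 422.51211132510804, 'fy': 422.51211132510804, 'cx': 315.0428846106864, 'cy': 202.67376356637763, 'extrinsics': array([[-0.01847074, -0.99961614, -0.02064956,  0.01623643],
       [-0.99113767,  0.02102361, -0.13116452,  0.47364323],
       [ 0.1315483 ,  0.01804385, -0.99114553,  1.03229179],
       [ 0.        ,  0.        ,  0.        ,  1.        ]])}
```

View pics/scene0.png

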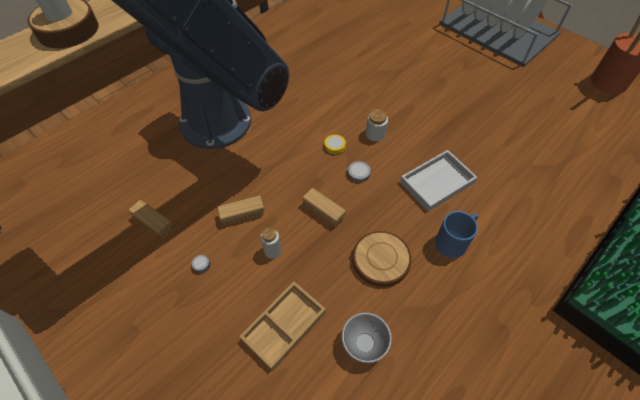

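View pics/top0.png

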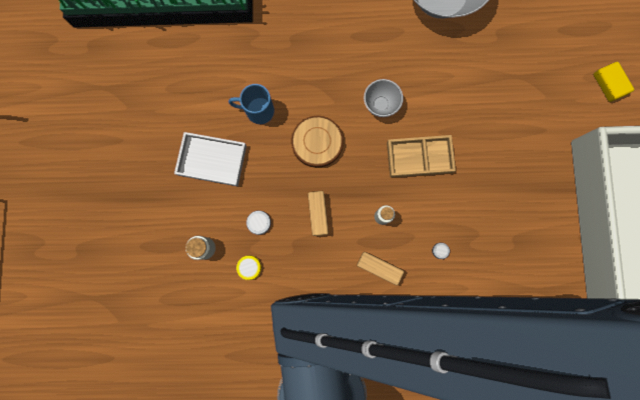

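Scene and top show three brushes, at scene px (324,207), (241,210) and (150,218). In the top view these are (318,213), (381,268), and one hidden under the arm. The leftmost (+y) is top (318,213). The lids are large white (259,222), yellow decoy (248,267) and small (441,251). The jars are wide (199,247) and slim (386,214).

```bash
cat > h.py <<'E'
import numpy as np, cv2
from station import cams
def ray(m,u,v,z):
    E=m['extrinsics'];R=E[:3,:3];t=E[:3,3]
    o=-R.T@t;d=R.T@np.array([(u-m['cx'])/m['fx'],(v-m['cy'])/m['fy'],1]);return o+d*(z-o[2])/d[2]
E
python3 - <<'E'
from h import *
im=cv2.imread("pics/top0.png");hsv=cv2.cvtColor(im,cv2.COLOR_BGR2HSV)
m=cams.camera_model("top")
S=dict(wide=(199,247,.075),slim=(386,214,.085),large=(259,222,.018),yellow=(248,267,.018),small=(441,251,.018),brushA=(318,213,.04),brushB=(381,268,.04),box=(422,156,.028),tray=(211,159,.026),log=(317,141,.022),mug=(256,100,.09),bowl=(384,98,.05))
print(ray(cams.camera_model("scene"),150,205,.04),"brushC")
bg=cv2.cvtColor(cv2.medianBlur(im,3),cv2.COLOR_BGR2LAB).astype(int)
for n,(u,v,z) in S.items(): print(n,ray(m,u,v,z).round(3),hsv[v,u])
print("table",hsv[190,150],hsv[200,350],hsv[240,300])
c=im[120:290,165:470];cv2.imwrite("pics/crop0.png",cv2.resize(c,None,fx=2.6,fy=2.6,interpolation=cv2.INTER_CUBIC))
E
```

```text
[ 0.14917189 -0.30420525  0.04      ] brushC
wide [0.367 0.286 0.075] [ 16 138 178]
slim [ 0.436 -0.162  0.085] [ 16 137 158]
large [0.429 0.15  0.018] [ 10   3 227]
yellow [0.317 0.178 0.018] [ 15   2 224]
small [ 0.347 -0.305  0.018] [ 30   4 213]
brushA [ 0.447 -0.     0.04 ] [ 17 127 215]
brushB [ 0.309 -0.151  0.04 ] [ 17 126 212]
box [ 0.589 -0.268  0.028] [ 17 128 157]
tray [0.594 0.273 0.026] [ 30   2 224]
log [ 0.636 -0.001  0.022] [ 17 127 199]
mug [0.724 0.147 0.09 ] [104 136  90]
bowl [ 0.737 -0.174  0.05 ] [105   3 159]
table [ 15 169 143] [ 14 165 153] [ 14 168 138]
```

View pics/crop0.png

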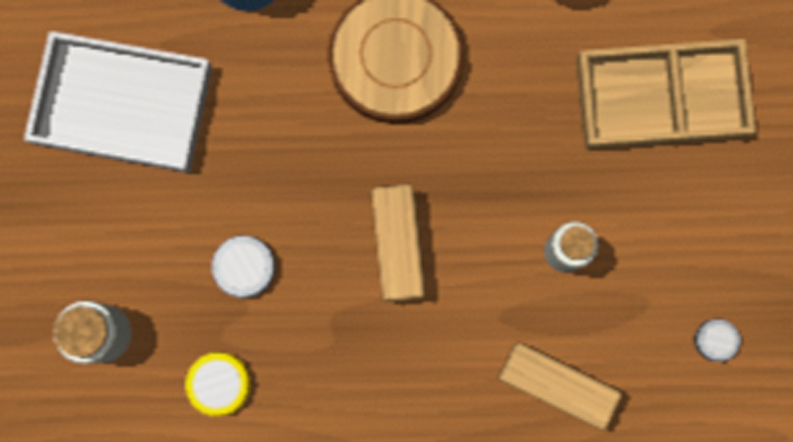

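```bash
python3 - <<'E'
from h import *
im=cv2.imread("pics/top0.png");hsv=cv2.cvtColor(im,cv2.COLOR_BGR2HSV);H,S,V=cv2.split(hsv)
m=cams.camera_model("top")
wood=((S>95)&(S<152)&(V>125)&(H>12)&(H<22)).astype(np.uint8)*255
white=((S<40)&(V>185)).astype(np.uint8)*255
def blob(mask,u,v,r):
    w=np.zeros_like(mask);w[v-r:v+r,u-r:u+r]=mask[v-r:v+r,u-r:u+r]
    c=max(cv2.findContours(w,cv2.RETR_EXTERNAL,cv2.CHAIN_APPROX_NONE)[0],key=cv2.contourArea);return c[:,0,:].astype(float)
for n,mk,u,v,r,z in [("wide",wood,197,247,14,.075),("slim",wood,386,214,12,.085),("large",white,259,222,18,.018),("small",white,441,251,14,.018),("log",wood,317,141,32,.022),("brushA",wood,318,213,30,.04),("brushB",wood,381,268,30,.04),("box",wood,422,156,40,.028),("tray",white,211,159,40,.026)]:
    c=blob(mk,u,v,r);P=np.array([ray(m,a,b,z)[:2]for a,b in c],np.float32)
    (cx,cy),(w,h),a=cv2.minAreaRect(P);ci,rad=cv2.minEnclosingCircle(P)
    print(n,"rect",round(cx,3),round(cy,3),round(w,3),round(h,3),round(a,1),"circ",np.round(ci,3),round(2*rad,3))
A=np.array
for n,z,pts in [("boxc",.028,[(580,52),(745,40),(755,135),(590,147)]),("trayc",.026,[(48,33),(210,60),(187,170),(25,140)])]:
    Q=A([ray(m,165+p[0]/2.6,120+p[1]/2.6,z)[:2]for p in pts]);d=Q[0]-Q[1]+Q[3]-Q[2]
    print(n,Q.mean(0).round(3),"yaw of y axis from +y, deg ccw",np.degrees(np.arctan2(-d[0],d[1])).round(1),np.linalg.norm(Q-np.roll(Q,1,0),axis=1).round(3))
E
```

```text
wide rect 0.365 0.295 0.048 0.048 1.3 circ [0.366 0.297] 0.053
slim rect 0.438 -0.163 0.026 0.029 87.6 circ [ 0.438 -0.164] 0.03
large rect 0.429 0.154 0.054 0.056 89.8 circ [0.43  0.154] 0.057
small rect 0.349 -0.305 0.029 0.03 42.8 circ [ 0.349 -0.305] 0.033
log rect 0.639 0.0 0.125 0.124 43.3 circ [ 0.639 -0.001] 0.127
brushA rect 0.448 0.001 0.109 0.04 4.7 circ [0.447 0.002] 0.113
brushB rect 0.308 -0.148 0.11 0.04 62.3 circ [ 0.31  -0.149] 0.114
box rect 0.592 -0.266 0.095 0.166 3.1 circ [ 0.592 -0.266] 0.187
tray rect 0.598 0.278 0.162 0.111 78.2 circ [0.597 0.277] 0.193
boxc [ 0.589 -0.267] yaw of y axis from +y, deg ccw 2.9 [0.096 0.163 0.096 0.161]
trayc [0.595 0.275] yaw of y axis from +y, deg ccw -11.4 [0.111 0.166 0.113 0.164]
```

Tray, log, box, lids and brush all match their given sizes, and brush A at (0.448, 0.001) is the leftmost. Now moving to the wide jar.

Emit:
move_arm([
  {"dx": 0.88,"dy": 1,"rz": 0.35},
  {"dx": 0.88,"dy": 1,"rz": 0.35},
  {"dx": 0.88,"dy": 1,"rz": 0.35},
  {"dx": 0.88,"dy": 1,"rz": 0.35},
  {"dx": 0.88,"dy": 1,"rz": 0.35},
  {"dx": 0.88,"dy": 1,"rz": 0.35},
  {"dx": 0.88,"dy": 1,"rz": 0.35},
  {"dx": 0.88,"dy": 1},
  {"dx": 0.88,"dy": 1},
  {"dx": 0.88,"dy": 1},
], claw=100, newtons=40)

```text
schema error: expected keys dx, dy, dz, rx, ry, rz
```

Emit:
move_arm([
  {"dx": 0.2,"dy": 1},
  {"dx": 0.2,"dy": 1},
  {"dx": 0.2,"dy": 1},
  {"dx": 0.2,"dy": 1},
  {"dx": 0.2,"dy": 1},
  {"dx": 0.2,"dy": 1},
  {"dx": 0.2,"dy": 1},
  {"dx": 0.2,"dy": 1},
  {"dx": 0.2,"dy": 1},
  {"dx": 0.2,"dy": 1},
])

```text
schema error: expected keys dx, dy, dz, rx, ry, rz
```

Emit:
move_arm([
  {"dy": 1},
  {"dy": 1},
  {"dy": 1},
  {"dy": 1},
  {"dy": 1},
  {"dy": 1},
  {"dy": 1},
  {"dy": 1},
  {"dy": 1},
  {"dy": 1},
])

```text
schema error: expected keys dx, dy, dz, rx, ry, rz
```

All keys are needed in every row.

Emit:
move_arm([
  {"dx": 0.88,"dy": 1,"dz": 0,"rx": 0,"ry": 0,"rz": 0.35},
  {"dx": 0.88,"dy": 1,"dz": 0,"rx": 0,"ry": 0,"rz": 0.35},
  {"dx": 0.88,"dy": 1,"dz": 0,"rx": 0,"ry": 0,"rz": 0.35},
  {"dx": 0.88,"dy": 1,"dz": 0,"rx": 0,"ry": 0,"rz": 0.35},
  {"dx": 0.88,"dy": 1,"dz": 0,"rx": 0,"ry": 0,"rz": 0.35},
  {"dx": 0.88,"dy": 1,"dz": 0,"rx": 0,"ry": 0,"rz": 0.35},
  {"dx": 0.88,"dy": 1,"dz": 0,"rx": 0,"ry": 0,"rz": 0.35},
  {"dx": 0.88,"dy": 1,"dz": 0,"rx": 0,"ry": 0,"rz": 0},
  {"dx": 0.88,"dy": 1,"dz": 0,"rx": 0,"ry": 0,"rz": 0},
  {"dx": 0.88,"dy": 1,"dz": 0,"rx": 0,"ry": 0,"rz": 0},
], claw=100, newtons=40)

```text
t: 1.35
tcp_pos: [0.4003, -0.3474, 0.231]
tool_rot: [0.706, 0.708, 0.0, -0.0]
force: [0.6, 0.3, 0.4]
finger_gap: 1.003
gripper_force: 0.0
```

Emit:
move_arm([
  {"dx": 0.2,"dy": 1,"dz": 0,"rx": 0,"ry": 0,"rz": 0},
  {"dx": 0.2,"dy": 1,"dz": 0,"rx": 0,"ry": 0,"rz": 0},
  {"dx": 0.2,"dy": 1,"dz": 0,"rx": 0,"ry": 0,"rz": 0},
  {"dx": 0.2,"dy": 1,"dz": 0,"rx": 0,"ry": 0,"rz": 0},
  {"dx": 0.2,"dy": 1,"dz": 0,"rx": 0,"ry": 0,"rz": 0},
  {"dx": 0.2,"dy": 1,"dz": 0,"rx": 0,"ry": 0,"rz": 0},
  {"dx": 0.2,"dy": 1,"dz": 0,"rx": 0,"ry": 0,"rz": 0},
  {"dx": 0.2,"dy": 1,"dz": 0,"rx": 0,"ry": 0,"rz": 0},
  {"dx": 0.2,"dy": 1,"dz": 0,"rx": 0,"ry": 0,"rz": 0},
  {"dx": 0.2,"dy": 1,"dz": 0,"rx": 0,"ry": 0,"rz": 0},
])

```text
t: 2.6
tcp_pos: [0.4497, -0.0976, 0.2311]
tool_rot: [0.706, 0.708, -0.0, -0.0]
force: [0.8, -0.4, -0.7]
finger_gap: 0.996
gripper_force: 0.0
```

Emit:
move_arm([
  {"dx": 0,"dy": 1,"dz": 0,"rx": 0,"ry": 0,"rz": 0},
  {"dx": 0,"dy": 1,"dz": 0,"rx": 0,"ry": 0,"rz": 0},
  {"dx": 0,"dy": 1,"dz": 0,"rx": 0,"ry": 0,"rz": 0},
  {"dx": 0,"dy": 1,"dz": 0,"rx": 0,"ry": 0,"rz": 0},
  {"dx": 0,"dy": 1,"dz": 0,"rx": 0,"ry": 0,"rz": 0},
  {"dx": 0,"dy": 1,"dz": 0,"rx": 0,"ry": 0,"rz": 0},
  {"dx": 0,"dy": 1,"dz": 0,"rx": 0,"ry": 0,"rz": 0},
  {"dx": 0,"dy": 1,"dz": 0,"rx": 0,"ry": 0,"rz": 0},
  {"dx": 0,"dy": 1,"dz": 0,"rx": 0,"ry": 0,"rz": 0},
  {"dx": 0,"dy": 1,"dz": 0,"rx": 0,"ry": 0,"rz": 0},
])

```text
t: 3.85
tcp_pos: [0.4495, 0.1523, 0.231]
tool_rot: [0.706, 0.708, -0.0, -0.0]
force: [0.4, -0.2, 0.0]
finger_gap: 1.003
gripper_force: 0.0
```

Emit:
move_arm([
  {"dx": -0.42,"dy": 0.72,"dz": -0.35,"rx": 0,"ry": 0,"rz": 0},
  {"dx": -0.42,"dy": 0.72,"dz": -0.35,"rx": 0,"ry": 0,"rz": 0},
  {"dx": -0.42,"dy": 0.72,"dz": -0.35,"rx": 0,"ry": 0,"rz": 0},
  {"dx": -0.42,"dy": 0.72,"dz": -0.35,"rx": 0,"ry": 0,"rz": 0},
  {"dx": -0.42,"dy": 0.72,"dz": -0.35,"rx": 0,"ry": 0,"rz": 0},
  {"dx": -0.42,"dy": 0.72,"dz": -0.35,"rx": 0,"ry": 0,"rz": 0},
  {"dx": -0.42,"dy": 0.72,"dz": -0.35,"rx": 0,"ry": 0,"rz": 0},
  {"dx": -0.42,"dy": 0.72,"dz": -0.35,"rx": 0,"ry": 0,"rz": 0},
  {"dx": 0,"dy": 0,"dz": 0,"rx": 0,"ry": 0,"rz": 0},
  {"dx": 0,"dy": 0,"dz": 0,"rx": 0,"ry": 0,"rz": 0},
])

```text
t: 5.1
tcp_pos: [0.3661, 0.2952, 0.1614]
tool_rot: [0.706, 0.709, 0.0, 0.0]
force: [-0.3, -0.5, -0.9]
finger_gap: 1.001
gripper_force: 0.0
```

```bash
python3 - <<'E'
from h import *
m=cams.camera_model("wrist");im=cams.snapshot("wrist");cv2.imwrite("pics/w1.png",im[:,:,::-1])
E=m['extrinsics'];p=E[:3,:3]@np.array([.366,.296,.075])+E[:3,3];print(p, m['fx']*p[0]/p[2]+m['cx'],m['fy']*p[1]/p[2]+m['cy'])
E
```

```text
[-0.00038835  0.0033359   0.24272241] 318.85142008210744 199.9638894021706
```

View pics/w1.png

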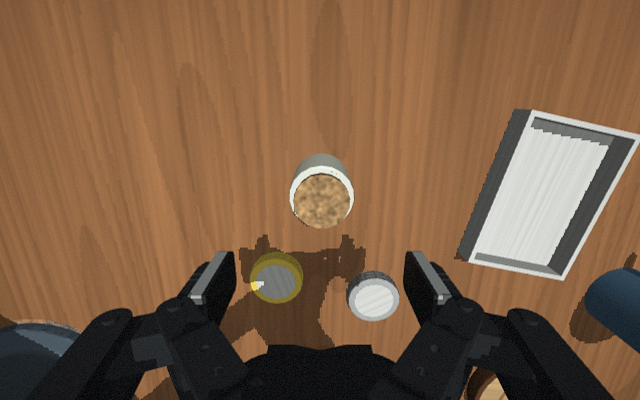

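The wide jar's cork shows at (321,200), within 2 mm of the prediction (319,200). Descend and grip.

Emit:
move_arm([
  {"dx": 0.06,"dy": 0.03,"dz": -0.75,"rx": 0,"ry": 0,"rz": 0},
  {"dx": 0,"dy": 0,"dz": -0.75,"rx": 0,"ry": 0,"rz": 0},
  {"dx": 0,"dy": 0,"dz": -0.75,"rx": 0,"ry": 0,"rz": 0},
  {"dx": 0,"dy": 0,"dz": -0.75,"rx": 0,"ry": 0,"rz": 0},
  {"dx": 0,"dy": 0,"dz": -0.75,"rx": 0,"ry": 0,"rz": 0},
  {"dx": 0,"dy": 0,"dz": -0.75,"rx": 0,"ry": 0,"rz": 0},
  {"dx": 0,"dy": 0,"dz": -0.5,"rx": 0,"ry": 0,"rz": 0},
  {"dx": 0,"dy": 0,"dz": -0.3,"rx": 0,"ry": 0,"rz": 0},
  {"dx": 0,"dy": 0,"dz": 0,"rx": 0,"ry": 0,"rz": 0},
  {"dx": 0,"dy": 0,"dz": 0,"rx": 0,"ry": 0,"rz": 0},
])

```text
t: 6.4
tcp_pos: [0.3676, 0.2963, 0.0292]
tool_rot: [0.706, 0.708, 0.0, 0.0]
force: [-0.1, 0.5, -1.4]
finger_gap: 1.001
gripper_force: 0.0
```

Emit:
move_arm([
  {"dx": 0,"dy": 0,"dz": 0,"rx": 0,"ry": 0,"rz": 0},
  {"dx": 0,"dy": 0,"dz": 0,"rx": 0,"ry": 0,"rz": 0},
  {"dx": 0,"dy": 0,"dz": 0,"rx": 0,"ry": 0,"rz": 0},
  {"dx": 0,"dy": 0,"dz": 0,"rx": 0,"ry": 0,"rz": 0},
  {"dx": 0,"dy": 0,"dz": 0,"rx": 0,"ry": 0,"rz": 0},
  {"dx": 0,"dy": 0,"dz": 0,"rx": 0,"ry": 0,"rz": 0},
  {"dx": 0,"dy": 0,"dz": 0,"rx": 0,"ry": 0,"rz": 0},
  {"dx": 0,"dy": 0,"dz": 0,"rx": 0,"ry": 0,"rz": 0},
  {"dx": 0,"dy": 0,"dz": 0,"rx": 0,"ry": 0,"rz": 0},
  {"dx": 0,"dy": 0,"dz": 0,"rx": 0,"ry": 0,"rz": 0},
], claw=0, newtons=40)

```text
t: 7.65
tcp_pos: [0.3677, 0.2964, 0.0295]
tool_rot: [0.706, 0.709, 0.001, 0.0]
force: [-1.4, 0.3, 4.9]
finger_gap: 0.658
gripper_force: 42.7
```

Emit:
move_arm([
  {"dx": 0,"dy": 0,"dz": 0.5,"rx": 0,"ry": 0,"rz": 0},
  {"dx": 0,"dy": 0,"dz": 1,"rx": 0,"ry": 0,"rz": 0},
  {"dx": 0,"dy": 0,"dz": 1,"rx": 0,"ry": 0,"rz": 0},
  {"dx": 0,"dy": 0,"dz": 1,"rx": 0,"ry": 0,"rz": 0},
  {"dx": 0,"dy": 0,"dz": 1,"rx": 0,"ry": 0,"rz": 0},
  {"dx": 0.4,"dy": -1,"dz": 0.5,"rx": 0,"ry": 0,"rz": 0},
  {"dx": 0.4,"dy": -1,"dz": 0,"rx": 0,"ry": 0,"rz": 0},
  {"dx": 0.4,"dy": -1,"dz": 0,"rx": 0,"ry": 0,"rz": 0},
  {"dx": 0.4,"dy": -1,"dz": 0,"rx": 0,"ry": 0,"rz": 0},
  {"dx": 0.4,"dy": -1,"dz": 0,"rx": 0,"ry": 0,"rz": 0},
])

```text
t: 8.9
tcp_pos: [0.417, 0.1704, 0.1542]
tool_rot: [0.706, 0.708, -0.0, -0.0]
force: [0.5, -0.3, -2.5]
finger_gap: 0.661
gripper_force: 43.9
```

Emit:
move_arm([
  {"dx": 0.42,"dy": -1,"dz": 0,"rx": 0,"ry": 0,"rz": 0},
  {"dx": 0.42,"dy": -1,"dz": 0,"rx": 0,"ry": 0,"rz": 0},
  {"dx": 0.42,"dy": -1,"dz": 0,"rx": 0,"ry": 0,"rz": 0},
  {"dx": 0.42,"dy": -1,"dz": 0,"rx": 0,"ry": 0,"rz": 0},
  {"dx": 0.42,"dy": -1,"dz": 0,"rx": 0,"ry": 0,"rz": 0},
  {"dx": 0.42,"dy": -1,"dz": 0,"rx": 0,"ry": 0,"rz": 0},
  {"dx": 0.42,"dy": -1,"dz": 0,"rx": 0,"ry": 0,"rz": 0},
  {"dx": 0.42,"dy": -1,"dz": 0,"rx": 0,"ry": 0,"rz": 0},
  {"dx": 0.42,"dy": -1,"dz": 0,"rx": 0,"ry": 0,"rz": 0},
  {"dx": 0.42,"dy": -1,"dz": 0,"rx": 0,"ry": 0,"rz": 0},
])

```text
t: 10.15
tcp_pos: [0.5219, -0.0793, 0.154]
tool_rot: [0.706, 0.708, -0.0, -0.0]
force: [1.2, -0.4, -2.9]
finger_gap: 0.666
gripper_force: 43.9
```

Emit:
move_arm([
  {"dx": 0.35,"dy": -0.9,"dz": 0,"rx": 0,"ry": 0,"rz": 0},
  {"dx": 0.35,"dy": -0.9,"dz": 0,"rx": 0,"ry": 0,"rz": 0},
  {"dx": 0.35,"dy": -0.9,"dz": 0,"rx": 0,"ry": 0,"rz": 0},
  {"dx": 0.35,"dy": -0.9,"dz": 0,"rx": 0,"ry": 0,"rz": 0},
  {"dx": 0.35,"dy": -0.9,"dz": -0.3,"rx": 0,"ry": 0,"rz": 0},
  {"dx": 0.35,"dy": -0.8,"dz": -0.3,"rx": 0,"ry": 0,"rz": 0},
  {"dx": 0.35,"dy": -0.5,"dz": -0.3,"rx": 0,"ry": 0,"rz": 0},
  {"dx": 0.2,"dy": -0.3,"dz": -0.3,"rx": 0,"ry": 0,"rz": 0},
  {"dx": 0,"dy": 0,"dz": 0,"rx": 0,"ry": 0,"rz": 0},
  {"dx": 0,"dy": 0,"dz": 0,"rx": 0,"ry": 0,"rz": 0},
])

```text
t: 11.4
tcp_pos: [0.5882, -0.2304, 0.1237]
tool_rot: [0.706, 0.709, -0.0, -0.001]
force: [-0.2, -0.3, -2.2]
finger_gap: 0.669
gripper_force: 43.8
```

```bash
python3 - <<'E'
from h import *
m=cams.camera_model("wrist");im=cams.snapshot("wrist");cv2.imwrite("pics/w2.png",im[:,:,::-1])
E=m['extrinsics']
for P in [(.589,-.232,.006),(.593,-.310,.006),(.589,-.232,.28)]:
    p=E[:3,:3]@np.array(P)+E[:3,3];print(P, m['fx']*p[0]/p[2]+m['cx'],m['fy']*p[1]/p[2]+m['cy'])
E
```

```text
(0.589, -0.232, 0.006) 320.02045729372014 191.53862705339856
(0.593, -0.31, 0.006) 323.58753570395464 264.662108743873
(0.589, -0.232, 0.28) 330.6321033710537 2037.3116252963412
```

View pics/w2.png

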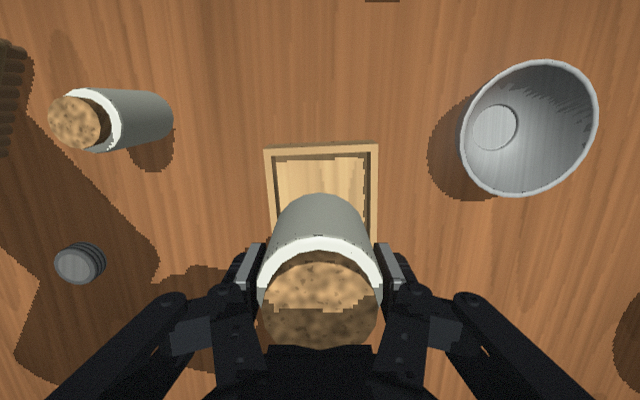

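Jar hangs over the wide bay, bay sides at cols 264–378 and jar centre at 320. Lowering.

Emit:
move_arm([
  {"dx": 0.03,"dy": -0.06,"dz": -0.7,"rx": 0,"ry": 0,"rz": 0},
  {"dx": 0,"dy": 0,"dz": -0.7,"rx": 0,"ry": 0,"rz": 0},
  {"dx": 0,"dy": 0,"dz": -0.7,"rx": 0,"ry": 0,"rz": 0},
  {"dx": 0,"dy": 0,"dz": -0.6,"rx": 0,"ry": 0,"rz": 0},
  {"dx": 0,"dy": 0,"dz": -0.35,"rx": 0,"ry": 0,"rz": 0},
  {"dx": 0,"dy": 0,"dz": -0.2,"rx": 0,"ry": 0,"rz": 0},
  {"dx": 0,"dy": 0,"dz": -0.1,"rx": 0,"ry": 0,"rz": 0},
  {"dx": 0,"dy": 0,"dz": -0.1,"rx": 0,"ry": 0,"rz": 0},
  {"dx": 0,"dy": 0,"dz": -0.06,"rx": 0,"ry": 0,"rz": 0},
  {"dx": 0,"dy": 0,"dz": 0,"rx": 0,"ry": 0,"rz": 0},
])

```text
t: 12.7
tcp_pos: [0.5894, -0.2328, 0.0362]
tool_rot: [0.706, 0.708, 0.0, 0.0]
force: [0.5, 0.4, -2.2]
finger_gap: 0.661
gripper_force: 43.8
```

Emit:
move_arm([
  {"dx": 0,"dy": 0,"dz": -0.02,"rx": 0,"ry": 0,"rz": 0},
  {"dx": 0,"dy": 0,"dz": -0.02,"rx": 0,"ry": 0,"rz": 0},
  {"dx": 0,"dy": 0,"dz": -0.01,"rx": 0,"ry": 0,"rz": 0},
  {"dx": 0,"dy": 0,"dz": 0,"rx": 0,"ry": 0,"rz": 0},
  {"dx": 0,"dy": 0,"dz": 0,"rx": 0,"ry": 0,"rz": 0},
  {"dx": 0,"dy": 0,"dz": 0,"rx": 0,"ry": 0,"rz": 0},
  {"dx": 0,"dy": 0,"dz": 0,"rx": 0,"ry": 0,"rz": 0},
  {"dx": 0,"dy": 0,"dz": 0,"rx": 0,"ry": 0,"rz": 0},
  {"dx": 0,"dy": 0,"dz": 0,"rx": 0,"ry": 0,"rz": 0},
  {"dx": 0,"dy": 0,"dz": 0,"rx": 0,"ry": 0,"rz": 0},
])

```text
t: 13.95
tcp_pos: [0.5894, -0.2329, 0.0356]
tool_rot: [0.706, 0.708, 0.0, 0.0]
force: [-2.1, 0.3, 4.8]
finger_gap: 0.661
gripper_force: 44.5
```

Emit:
move_arm([
  {"dx": 0,"dy": 0,"dz": 0,"rx": 0,"ry": 0,"rz": 0},
  {"dx": 0,"dy": 0,"dz": 0,"rx": 0,"ry": 0,"rz": 0},
  {"dx": 0,"dy": 0,"dz": 0,"rx": 0,"ry": 0,"rz": 0},
  {"dx": 0,"dy": 0,"dz": 0,"rx": 0,"ry": 0,"rz": 0},
  {"dx": 0,"dy": 0,"dz": 0,"rx": 0,"ry": 0,"rz": 0},
  {"dx": 0,"dy": 0,"dz": 0.5,"rx": 0,"ry": 0,"rz": 0},
  {"dx": 0,"dy": 0,"dz": 1,"rx": 0,"ry": 0,"rz": 0},
  {"dx": 0,"dy": 0,"dz": 1,"rx": 0,"ry": 0,"rz": 0},
  {"dx": 0,"dy": 0,"dz": 1,"rx": 0,"ry": 0,"rz": 0},
  {"dx": 0,"dy": 0,"dz": 1,"rx": 0,"ry": 0,"rz": 0},
], claw=100)

```text
t: 15.2
tcp_pos: [0.5894, -0.2329, 0.1492]
tool_rot: [0.706, 0.708, 0.0, 0.001]
force: [0.6, -0.8, 0.6]
finger_gap: 0.999
gripper_force: 0.0
```

Emit:
move_arm([
  {"dx": -1,"dy": 0.5,"dz": 0,"rx": 0,"ry": 0,"rz": 0},
  {"dx": -1,"dy": 0.5,"dz": 0,"rx": 0,"ry": 0,"rz": 0},
  {"dx": -1,"dy": 0.5,"dz": 0,"rx": 0,"ry": 0,"rz": 0},
  {"dx": -1,"dy": 0.5,"dz": 0,"rx": 0,"ry": 0,"rz": 0},
  {"dx": -1,"dy": 0.5,"dz": 0,"rx": 0,"ry": 0,"rz": 0},
  {"dx": -0.7,"dy": 0.2,"dz": 0,"rx": 0,"ry": 0,"rz": 0},
  {"dx": -0.3,"dy": 0.1,"dz": 0,"rx": 0,"ry": 0,"rz": 0},
  {"dx": 0,"dy": 0,"dz": 0,"rx": 0,"ry": 0,"rz": 0},
  {"dx": 0,"dy": 0,"dz": 0,"rx": 0,"ry": 0,"rz": 0},
  {"dx": 0,"dy": 0,"dz": 0,"rx": 0,"ry": 0,"rz": 0},
])

```text
t: 16.45
tcp_pos: [0.4401, -0.1632, 0.1473]
tool_rot: [0.706, 0.708, 0.0, 0.0]
force: [0.1, 0.1, -0.3]
finger_gap: 0.998
gripper_force: 0.0
```

```bash
python3 - <<'E'
from h import *
from station import sensors
m=cams.camera_model("wrist");im=cams.snapshot("wrist");cv2.imwrite("pics/w3.png",im[:,:,::-1])
print(sensors.sense()['tcp_pos'])
E=m['extrinsics']
for P in [(.438,-.163,.085),(.589,-.232,.081)]:
    p=E[:3,:3]@np.array(P)+E[:3,3];print(P, m['fx']*p[0]/p[2]+m['cx'],m['fy']*p[1]/p[2]+m['cy'])
E
```

```text
[ 0.43990222 -0.16311969  0.14726999]
(0.438, -0.163, 0.085) 316.1580557437032 211.03233104810195
(0.589, -0.232, 0.081) 495.6757809053238 286.339602673444
```

View pics/w3.png

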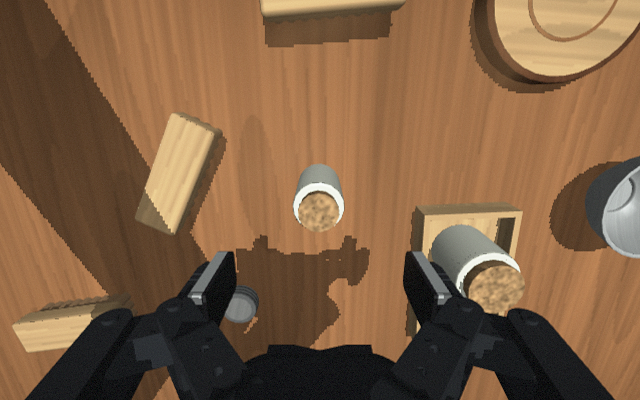

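Wide jar stands upright in its bay with its cork at (496,288), as predicted. The slim jar's cork is at (320,211), in line with the TCP.

Emit:
move_arm([
  {"dx": 0.02,"dy": 0,"dz": -0.7,"rx": 0,"ry": 0,"rz": 0},
  {"dx": 0,"dy": 0,"dz": -0.8,"rx": 0,"ry": 0,"rz": 0},
  {"dx": 0,"dy": 0,"dz": -0.8,"rx": 0,"ry": 0,"rz": 0},
  {"dx": 0,"dy": 0,"dz": -0.8,"rx": 0,"ry": 0,"rz": 0},
  {"dx": 0,"dy": 0,"dz": -0.7,"rx": 0,"ry": 0,"rz": 0},
  {"dx": 0,"dy": 0,"dz": -0.4,"rx": 0,"ry": 0,"rz": 0},
  {"dx": 0,"dy": 0,"dz": -0.2,"rx": 0,"ry": 0,"rz": 0},
  {"dx": 0,"dy": 0,"dz": 0,"rx": 0,"ry": 0,"rz": 0},
  {"dx": 0,"dy": 0,"dz": 0,"rx": 0,"ry": 0,"rz": 0},
  {"dx": 0,"dy": 0,"dz": 0,"rx": 0,"ry": 0,"rz": 0},
])

```text
t: 17.75
tcp_pos: [0.4401, -0.163, 0.0378]
tool_rot: [0.706, 0.708, 0.0, 0.001]
force: [-0.1, -0.5, 0.5]
finger_gap: 1.0
gripper_force: 0.0
```

Emit:
move_arm([
  {"dx": 0,"dy": 0,"dz": 0,"rx": 0,"ry": 0,"rz": 0},
  {"dx": 0,"dy": 0,"dz": 0,"rx": 0,"ry": 0,"rz": 0},
  {"dx": 0,"dy": 0,"dz": 0,"rx": 0,"ry": 0,"rz": 0},
  {"dx": 0,"dy": 0,"dz": 0,"rx": 0,"ry": 0,"rz": 0},
  {"dx": 0,"dy": 0,"dz": 0,"rx": 0,"ry": 0,"rz": 0},
  {"dx": 0,"dy": 0,"dz": 0,"rx": 0,"ry": 0,"rz": 0},
  {"dx": 0,"dy": 0,"dz": 0,"rx": 0,"ry": 0,"rz": 0},
  {"dx": 0,"dy": 0,"dz": 0,"rx": 0,"ry": 0,"rz": 0},
  {"dx": 0,"dy": 0,"dz": 0,"rx": 0,"ry": 0,"rz": 0},
  {"dx": 0,"dy": 0,"dz": 0,"rx": 0,"ry": 0,"rz": 0},
], claw=0)

```text
t: 19.0
tcp_pos: [0.4398, -0.1628, 0.0376]
tool_rot: [0.706, 0.708, -0.0, 0.0]
force: [-1.6, 0.4, 5.7]
finger_gap: 0.481
gripper_force: 40.2
```

Emit:
move_arm([
  {"dx": 0,"dy": 0,"dz": 0.5,"rx": 0,"ry": 0,"rz": 0},
  {"dx": 0,"dy": 0,"dz": 1,"rx": 0,"ry": 0,"rz": 0},
  {"dx": 0,"dy": 0,"dz": 1,"rx": 0,"ry": 0,"rz": 0},
  {"dx": 0,"dy": -0.5,"dz": 1,"rx": 0,"ry": 0,"rz": 0},
  {"dx": 0.2,"dy": -0.9,"dz": 1,"rx": 0,"ry": 0,"rz": 0},
  {"dx": 0.5,"dy": -0.9,"dz": 0.5,"rx": 0,"ry": 0,"rz": 0},
  {"dx": 0.8,"dy": -0.9,"dz": 0,"rx": 0,"ry": 0,"rz": 0},
  {"dx": 0.9,"dy": -0.9,"dz": 0,"rx": 0,"ry": 0,"rz": 0},
  {"dx": 0.9,"dy": -0.9,"dz": 0,"rx": 0,"ry": 0,"rz": 0},
  {"dx": 0.9,"dy": -0.5,"dz": 0,"rx": 0,"ry": 0,"rz": 0},
])

```text
t: 20.25
tcp_pos: [0.5451, -0.3012, 0.1624]
tool_rot: [0.706, 0.708, -0.0, -0.0]
force: [0.3, -0.1, -1.2]
finger_gap: 0.48
gripper_force: 40.9
```

Emit:
move_arm([
  {"dx": 0.9,"dy": -0.3,"dz": 0,"rx": 0,"ry": 0,"rz": 0},
  {"dx": 0.7,"dy": -0.1,"dz": 0,"rx": 0,"ry": 0,"rz": 0},
  {"dx": 0.33,"dy": 0,"dz": 0,"rx": 0,"ry": 0,"rz": 0},
  {"dx": 0,"dy": 0,"dz": -0.5,"rx": 0,"ry": 0,"rz": 0},
  {"dx": 0,"dy": 0,"dz": -0.8,"rx": 0,"ry": 0,"rz": 0},
  {"dx": 0,"dy": 0,"dz": -0.8,"rx": 0,"ry": 0,"rz": 0},
  {"dx": 0,"dy": 0,"dz": -0.4,"rx": 0,"ry": 0,"rz": 0},
  {"dx": 0,"dy": 0,"dz": 0,"rx": 0,"ry": 0,"rz": 0},
  {"dx": 0,"dy": 0,"dz": 0,"rx": 0,"ry": 0,"rz": 0},
  {"dx": 0,"dy": 0,"dz": 0,"rx": 0,"ry": 0,"rz": 0},
])

```text
t: 21.5
tcp_pos: [0.5936, -0.3107, 0.1007]
tool_rot: [0.706, 0.708, 0.0, 0.001]
force: [0.1, -0.1, -1.9]
finger_gap: 0.481
gripper_force: 40.9
```

```bash
python3 - <<'E'
from h import *
from station import sensors
m=cams.camera_model("wrist");im=cams.snapshot("wrist");cv2.imwrite("pics/w4.png",im[:,:,::-1])
im=cams.snapshot("scene");cv2.imwrite("pics/s4.png",cv2.resize(im[250:390,200:360,::-1],None,fx=4,fy=4))
print(sensors.sense()['tcp_pos'])
E
python3 -c "
import cv2,numpy as np
a=cv2.imread('pics/w4.png');b=cv2.imread('pics/s4.png');b=cv2.resize(b,(320,280));a=cv2.resize(a,(480,300));o=np.zeros((300,800,3),'uint8');o[:,:480]=a;o[:280,480:]=b;cv2.imwrite('pics/c4.png',o)"
```

```text
[ 0.59341513 -0.31057369  0.10056981]
```

View pics/c4.png

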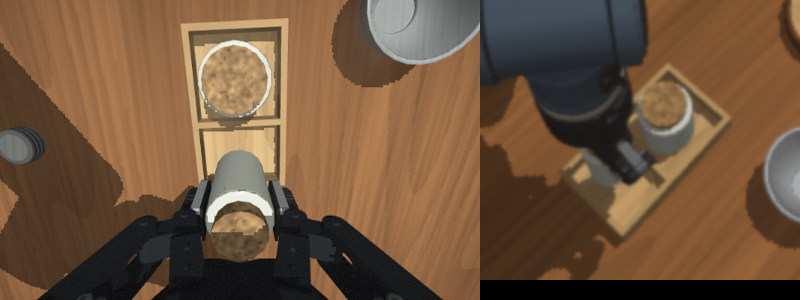

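Wide jar centred in its bay and the slim jar over the narrow bay. Lowering it gently.

Emit:
move_arm([
  {"dx": 0,"dy": 0,"dz": -0.6,"rx": 0,"ry": 0,"rz": 0},
  {"dx": 0,"dy": 0,"dz": -0.6,"rx": 0,"ry": 0,"rz": 0},
  {"dx": 0,"dy": 0,"dz": -0.5,"rx": 0,"ry": 0,"rz": 0},
  {"dx": 0,"dy": 0,"dz": -0.3,"rx": 0,"ry": 0,"rz": 0},
  {"dx": 0,"dy": 0,"dz": -0.14,"rx": 0,"ry": 0,"rz": 0},
  {"dx": 0,"dy": 0,"dz": -0.08,"rx": 0,"ry": 0,"rz": 0},
  {"dx": 0,"dy": 0,"dz": -0.02,"rx": 0,"ry": 0,"rz": 0},
  {"dx": 0,"dy": 0,"dz": -0.02,"rx": 0,"ry": 0,"rz": 0},
  {"dx": 0,"dy": 0,"dz": -0.02,"rx": 0,"ry": 0,"rz": 0},
  {"dx": 0,"dy": 0,"dz": 0,"rx": 0,"ry": 0,"rz": 0},
])

```text
t: 22.85
tcp_pos: [0.5933, -0.3105, 0.0437]
tool_rot: [0.706, 0.708, 0.0, 0.0]
force: [-1.6, 0.6, 3.3]
finger_gap: 0.482
gripper_force: 41.3
```

Emit:
move_arm([
  {"dx": 0,"dy": 0,"dz": 0,"rx": 0,"ry": 0,"rz": 0},
  {"dx": 0,"dy": 0,"dz": 0,"rx": 0,"ry": 0,"rz": 0},
  {"dx": 0,"dy": 0,"dz": 0,"rx": 0,"ry": 0,"rz": 0},
  {"dx": 0,"dy": 0,"dz": 0,"rx": 0,"ry": 0,"rz": 0},
  {"dx": 0,"dy": 0,"dz": 0,"rx": 0,"ry": 0,"rz": 0},
  {"dx": 0,"dy": 0,"dz": 0.5,"rx": 0,"ry": 0,"rz": 0},
  {"dx": 0,"dy": 0,"dz": 1,"rx": 0,"ry": 0,"rz": 0},
  {"dx": 0,"dy": 0,"dz": 1,"rx": 0,"ry": 0,"rz": 0},
  {"dx": 0,"dy": 0,"dz": 1,"rx": 0,"ry": 0,"rz": 0},
  {"dx": 0,"dy": 0,"dz": 1,"rx": 0,"ry": 0,"rz": 0},
], claw=100)

```text
t: 24.1
tcp_pos: [0.5932, -0.3104, 0.1572]
tool_rot: [0.706, 0.708, 0.0, 0.001]
force: [0.7, 0.2, 0.2]
finger_gap: 0.997
gripper_force: 0.0
```

Emit:
move_arm([
  {"dx": -0.58,"dy": 1,"dz": 0.5,"rx": 0,"ry": 0,"rz": 0},
  {"dx": -0.58,"dy": 1,"dz": 0,"rx": 0,"ry": 0,"rz": 0},
  {"dx": -0.58,"dy": 1,"dz": 0,"rx": 0,"ry": 0,"rz": 0},
  {"dx": -0.58,"dy": 1,"dz": 0,"rx": 0,"ry": 0,"rz": -0.35},
  {"dx": -0.58,"dy": 1,"dz": 0,"rx": 0,"ry": 0,"rz": -0.35},
  {"dx": -0.58,"dy": 1,"dz": 0,"rx": 0,"ry": 0,"rz": -0.35},
  {"dx": -0.58,"dy": 1,"dz": 0,"rx": 0,"ry": 0,"rz": -0.35},
  {"dx": -0.58,"dy": 1,"dz": 0,"rx": 0,"ry": 0,"rz": -0.35},
  {"dx": -0.58,"dy": 1,"dz": 0,"rx": 0,"ry": 0,"rz": -0.35},
  {"dx": -0.58,"dy": 1,"dz": 0,"rx": 0,"ry": 0,"rz": -0.35},
])

```text
t: 25.35
tcp_pos: [0.448, -0.0597, 0.1688]
tool_rot: [0.99, 0.142, 0.001, 0.0]
force: [-0.1, -0.9, 0.4]
finger_gap: 0.999
gripper_force: 0.0
```

Emit:
move_arm([
  {"dx": 0,"dy": 1,"dz": 0,"rx": 0,"ry": 0,"rz": -0.35},
  {"dx": 0,"dy": 1,"dz": 0,"rx": 0,"ry": 0,"rz": -0.06},
  {"dx": 0,"dy": 0.46,"dz": 0,"rx": 0,"ry": 0,"rz": 0},
  {"dx": 0,"dy": 0,"dz": 0,"rx": 0,"ry": 0,"rz": 0},
  {"dx": 0,"dy": 0,"dz": 0,"rx": 0,"ry": 0,"rz": 0},
  {"dx": 0,"dy": 0,"dz": -0.5,"rx": 0,"ry": 0,"rz": 0},
  {"dx": 0,"dy": 0,"dz": -0.5,"rx": 0,"ry": 0,"rz": 0},
  {"dx": 0,"dy": 0,"dz": 0,"rx": 0,"ry": 0,"rz": 0},
  {"dx": 0,"dy": 0,"dz": 0,"rx": 0,"ry": 0,"rz": 0},
  {"dx": 0,"dy": 0,"dz": 0,"rx": 0,"ry": 0,"rz": 0},
])

```text
t: 26.6
tcp_pos: [0.4483, 0.0011, 0.1429]
tool_rot: [0.999, 0.039, 0.0, 0.0]
force: [0.4, -0.1, 0.5]
finger_gap: 1.003
gripper_force: 0.0
```

```bash
python3 - <<'E'
from h import *
from station import sensors
s=sensors.sense();print(s['tcp_pos'],np.degrees(2*np.arctan2(s['tool_rot'][1],s['tool_rot'][0])))
m=cams.camera_model("wrist");im=cams.snapshot("wrist");b=np.ascontiguousarray(im[:,:,::-1])
E=m['extrinsics']
for n,P in dict(c=(.448,.001,.04),a=(.448+.055,.0055,.04),b=(.448-.055,-.0035,.04),slim=(.593,-.31,.091)).items():
    p=E[:3,:3]@np.array(P)+E[:3,3];q=(int(m['fx']*p[0]/p[2]+m['cx']),int(m['fy']*p[1]/p[2]+m['cy']));print(n,q);cv2.circle(b,q,3,(0,0,255),1)
cv2.imwrite("pics/w5.png",b)
E
```

```text
[0.44829369 0.00112323 0.1429498 ] 4.41854385460557
c (318, 195)
a (318, 132)
b (319, 251)
slim (860, 28)
```

View pics/w5.png

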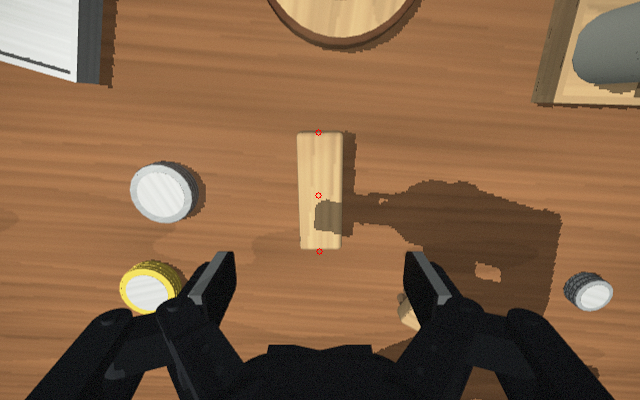

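Brush outline rows 131–249, cols 297–342, centred on the marks, with yaw matched. Descend and grip.

Emit:
move_arm([
  {"dx": 0.04,"dy": 0,"dz": -0.8,"rx": 0,"ry": 0,"rz": 0},
  {"dx": 0,"dy": 0,"dz": -0.9,"rx": 0,"ry": 0,"rz": 0},
  {"dx": 0,"dy": 0,"dz": -0.9,"rx": 0,"ry": 0,"rz": 0},
  {"dx": 0,"dy": 0,"dz": -0.9,"rx": 0,"ry": 0,"rz": 0},
  {"dx": 0,"dy": 0,"dz": -0.8,"rx": 0,"ry": 0,"rz": 0},
  {"dx": 0,"dy": 0,"dz": -0.6,"rx": 0,"ry": 0,"rz": 0},
  {"dx": 0,"dy": 0,"dz": -0.26,"rx": 0,"ry": 0,"rz": 0},
  {"dx": 0,"dy": 0,"dz": 0,"rx": 0,"ry": 0,"rz": 0},
  {"dx": 0,"dy": 0,"dz": 0,"rx": 0,"ry": 0,"rz": 0},
  {"dx": 0,"dy": 0,"dz": 0,"rx": 0,"ry": 0,"rz": 0},
])

```text
t: 27.9
tcp_pos: [0.4494, 0.0011, 0.0144]
tool_rot: [0.999, 0.039, 0.001, 0.0]
force: [-0.1, 0.3, -0.5]
finger_gap: 0.998
gripper_force: 0.0
```

Emit:
move_arm([
  {"dx": 0,"dy": 0,"dz": 0,"rx": 0,"ry": 0,"rz": 0},
  {"dx": 0,"dy": 0,"dz": 0,"rx": 0,"ry": 0,"rz": 0},
  {"dx": 0,"dy": 0,"dz": 0,"rx": 0,"ry": 0,"rz": 0},
  {"dx": 0,"dy": 0,"dz": 0,"rx": 0,"ry": 0,"rz": 0},
  {"dx": 0,"dy": 0,"dz": 0,"rx": 0,"ry": 0,"rz": 0},
  {"dx": 0,"dy": 0,"dz": 0,"rx": 0,"ry": 0,"rz": 0},
  {"dx": 0,"dy": 0,"dz": 0,"rx": 0,"ry": 0,"rz": 0},
  {"dx": 0,"dy": 0,"dz": 0,"rx": 0,"ry": 0,"rz": 0},
  {"dx": 0,"dy": 0,"dz": 0,"rx": 0,"ry": 0,"rz": 0},
  {"dx": 0,"dy": 0,"dz": 0,"rx": 0,"ry": 0,"rz": 0},
], claw=0)

```text
t: 29.15
tcp_pos: [0.4491, 0.0012, 0.0141]
tool_rot: [0.999, 0.039, 0.0, 0.0]
force: [0.4, 0.6, 5.5]
finger_gap: 0.459
gripper_force: 41.0
```

Emit:
move_arm([
  {"dx": 0,"dy": 0,"dz": 0.5,"rx": 0,"ry": 0,"rz": 0},
  {"dx": 0,"dy": 0,"dz": 0.9,"rx": 0,"ry": 0,"rz": 0},
  {"dx": 0,"dy": 0.5,"dz": 0.9,"rx": 0,"ry": 0,"rz": 0},
  {"dx": 0.5,"dy": 1,"dz": 0.9,"rx": 0,"ry": 0,"rz": 0.35},
  {"dx": 0.6,"dy": 1,"dz": 0.6,"rx": 0,"ry": 0,"rz": 0.35},
  {"dx": 0.6,"dy": 1,"dz": 0.2,"rx": 0,"ry": 0,"rz": 0.35},
  {"dx": 0.6,"dy": 1,"dz": 0,"rx": 0,"ry": 0,"rz": 0.35},
  {"dx": 0.6,"dy": 1,"dz": 0,"rx": 0,"ry": 0,"rz": 0.35},
  {"dx": 0.6,"dy": 1,"dz": 0,"rx": 0,"ry": 0,"rz": 0.35},
  {"dx": 0.6,"dy": 1,"dz": 0,"rx": 0,"ry": 0,"rz": 0.35},
])

```text
t: 30.4
tcp_pos: [0.5515, 0.1895, 0.1142]
tool_rot: [0.776, 0.631, -0.0, -0.0]
force: [0.9, 0.0, -0.1]
finger_gap: 0.461
gripper_force: 40.3
```

Emit:
move_arm([
  {"dx": 0.6,"dy": 1,"dz": 0,"rx": 0,"ry": 0,"rz": 0.02},
  {"dx": 0.6,"dy": 1,"dz": 0,"rx": 0,"ry": 0,"rz": 0},
  {"dx": 0.5,"dy": 1,"dz": 0,"rx": 0,"ry": 0,"rz": 0},
  {"dx": 0.4,"dy": 0.5,"dz": 0,"rx": 0,"ry": 0,"rz": 0},
  {"dx": 0.3,"dy": 0.04,"dz": 0,"rx": 0,"ry": 0,"rz": 0},
  {"dx": 0,"dy": 0,"dz": -0.6,"rx": 0,"ry": 0,"rz": 0},
  {"dx": 0,"dy": 0,"dz": -0.6,"rx": 0,"ry": 0,"rz": 0},
  {"dx": 0,"dy": 0,"dz": 0,"rx": 0,"ry": 0,"rz": 0},
  {"dx": 0,"dy": 0,"dz": 0,"rx": 0,"ry": 0,"rz": 0},
  {"dx": 0,"dy": 0,"dz": 0,"rx": 0,"ry": 0,"rz": 0},
])

```text
t: 31.65
tcp_pos: [0.6119, 0.2772, 0.0843]
tool_rot: [0.774, 0.633, 0.0, 0.0]
force: [0.2, 0.4, -0.9]
finger_gap: 0.459
gripper_force: 40.4
```

```bash
python3 - <<'E'
from h import *
from station import sensors
s=sensors.sense();print(s['tcp_pos'],np.degrees(2*np.arctan2(s['tool_rot'][1],s['tool_rot'][0])))
m=cams.camera_model("wrist");im=cams.snapshot("wrist");b=np.ascontiguousarray(im[:,:,::-1])
E=m['extrinsics'];c=np.array([.597,.277]);y=np.array([.198,.98]);x=np.array([.98,-.198])
for sx in(-1,1):
  for sy in(-1,1):
    P=np.append(c+sx*.051*x+sy*.076*y,.026)
    p=E[:3,:3]@P+E[:3,3];q=(int(m['fx']*p[0]/p[2]+m['cx']),int(m['fy']*p[1]/p[2]+m['cy']));print(q);cv2.circle(b,q,3,(0,0,255),1)
cv2.imwrite("pics/w6.png",b)
E
```

```text
[0.61192963 0.27716754 0.08428439] 78.51004276402699
(239, 302)
(219, 111)
(363, 302)
(373, 110)
```

View pics/w6.png

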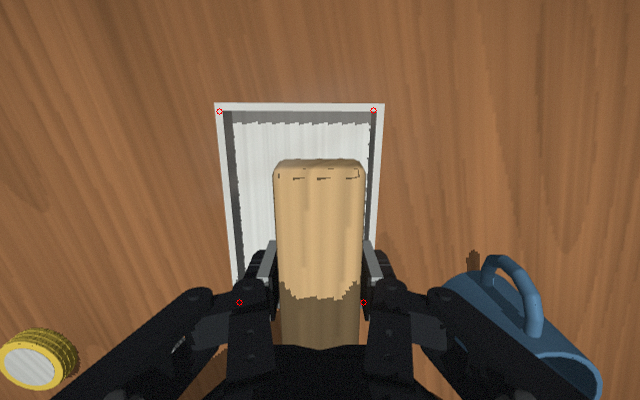

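Tray corners match the prediction at (219,111) and (373,110). The TCP is 15 mm too far in +x, so shift back, then lower.

Emit:
move_arm([
  {"dx": -0.3,"dy": 0,"dz": 0,"rx": 0,"ry": 0,"rz": 0},
  {"dx": -0.3,"dy": 0,"dz": 0,"rx": 0,"ry": 0,"rz": 0},
  {"dx": 0,"dy": 0,"dz": -0.6,"rx": 0,"ry": 0,"rz": 0},
  {"dx": 0,"dy": 0,"dz": -0.7,"rx": 0,"ry": 0,"rz": 0},
  {"dx": 0,"dy": 0,"dz": -0.6,"rx": 0,"ry": 0,"rz": 0},
  {"dx": 0,"dy": 0,"dz": -0.4,"rx": 0,"ry": 0,"rz": 0},
  {"dx": 0,"dy": 0,"dz": -0.2,"rx": 0,"ry": 0,"rz": 0},
  {"dx": 0,"dy": 0,"dz": -0.06,"rx": 0,"ry": 0,"rz": 0},
  {"dx": 0,"dy": 0,"dz": -0.04,"rx": 0,"ry": 0,"rz": 0},
  {"dx": 0,"dy": 0,"dz": 0,"rx": 0,"ry": 0,"rz": 0},
])

```text
t: 32.95
tcp_pos: [0.5969, 0.2773, 0.0193]
tool_rot: [0.774, 0.633, 0.0, 0.0]
force: [-0.7, 0.5, -1.3]
finger_gap: 0.461
gripper_force: 40.5
```

Emit:
move_arm([
  {"dx": 0,"dy": 0,"dz": -0.015,"rx": 0,"ry": 0,"rz": 0},
  {"dx": 0,"dy": 0,"dz": 0,"rx": 0,"ry": 0,"rz": 0},
  {"dx": 0,"dy": 0,"dz": 0,"rx": 0,"ry": 0,"rz": 0},
  {"dx": 0,"dy": 0,"dz": 0,"rx": 0,"ry": 0,"rz": 0},
  {"dx": 0,"dy": 0,"dz": 0.3,"rx": 0,"ry": 0,"rz": 0},
  {"dx": 0,"dy": 0,"dz": 0.8,"rx": 0,"ry": 0,"rz": 0},
  {"dx": 0,"dy": 0,"dz": 1,"rx": 0,"ry": 0,"rz": 0},
  {"dx": 0,"dy": 0,"dz": 1,"rx": 0,"ry": 0,"rz": 0},
  {"dx": 0,"dy": 0,"dz": 1,"rx": 0,"ry": 0,"rz": 0},
  {"dx": 0,"dy": 0,"dz": 0,"rx": 0,"ry": 0,"rz": 0},
], claw=62)

```text
t: 34.2
tcp_pos: [0.5987, 0.2779, 0.1247]
tool_rot: [0.774, 0.633, 0.003, 0.001]
force: [-0.1, 0.3, -0.4]
finger_gap: 0.619
gripper_force: 0.0
```

Emit:
move_arm([
  {"dx": -0.94,"dy": -0.7,"dz": 0,"rx": 0,"ry": 0,"rz": 0},
  {"dx": -0.94,"dy": -0.7,"dz": 0,"rx": 0,"ry": 0,"rz": 0},
  {"dx": -0.94,"dy": -0.7,"dz": 0,"rx": 0,"ry": 0,"rz": 0},
  {"dx": -0.94,"dy": -0.7,"dz": 0,"rx": 0,"ry": 0,"rz": 0},
  {"dx": -0.94,"dy": -0.7,"dz": 0,"rx": 0,"ry": 0,"rz": 0},
  {"dx": -0.94,"dy": -0.7,"dz": 0,"rx": 0,"ry": 0,"rz": 0},
  {"dx": -0.94,"dy": -0.7,"dz": 0,"rx": 0,"ry": 0,"rz": 0},
  {"dx": -0.14,"dy": -0.05,"dz": 0,"rx": 0,"ry": 0,"rz": 0},
  {"dx": 0,"dy": 0,"dz": 0,"rx": 0,"ry": 0,"rz": 0},
  {"dx": 0,"dy": 0,"dz": 0,"rx": 0,"ry": 0,"rz": 0},
], claw=100)

```text
t: 35.45
tcp_pos: [0.43, 0.1539, 0.121]
tool_rot: [0.774, 0.633, 0.001, 0.0]
force: [-0.9, -0.1, -0.3]
finger_gap: 1.0
gripper_force: 0.0
```

```bash
python3 - <<'E'
from h import *
from station import sensors
s=sensors.sense();print(s['tcp_pos'],np.degrees(2*np.arctan2(s['tool_rot'][1],s['tool_rot'][0])))
m=cams.camera_model("wrist");im=cams.snapshot("wrist");b=np.ascontiguousarray(im[:,:,::-1])
E=m['extrinsics'];p=E[:3,:3]@np.array([.430,.154,.018])+E[:3,3];q=np.array([m['fx']*p[0]/p[2]+m['cx'],m['fy']*p[1]/p[2]+m['cy']]);print(q)
hsv=cv2.cvtColor(b,cv2.COLOR_BGR2HSV);mk=((hsv[...,1]<40)&(hsv[...,2]>150)).astype(np.uint8)
for c in cv2.findContours(mk,cv2.RETR_EXTERNAL,cv2.CHAIN_APPROX_NONE)[0]:
  if cv2.contourArea(c)>800:
    (u,v),r=cv2.minEnclosingCircle(c);P=ray(m,u,v,.018);print((u,v),r,P.round(4))
cv2.circle(b,tuple(q.astype(int)),3,(0,0,255),1)
t=cams.snapshot("top")[:,:,::-1]
o=np.zeros((300,800,3),np.uint8);o[:,:480]=cv2.resize(b,(480,300));o[:225,480:]=cv2.resize(t[80:305,160:480],(320,225));cv2.imwrite("pics/w7.png",o)
E
```

```text
[0.43001862 0.15391512 0.12098486] 78.54254727788016
[318.68201619 194.75165696]
(187.8076934814453, 192.65383911132812) 26.27386474609375 [0.3172 0.179  0.018 ]
(319.3245544433594, 194.70175170898438) 33.0120849609375 [0.4306 0.1539 0.018 ]
(512.5, 54.0) 101.1250228881836 [0.598  0.2353 0.018 ]
```

View pics/w7.png

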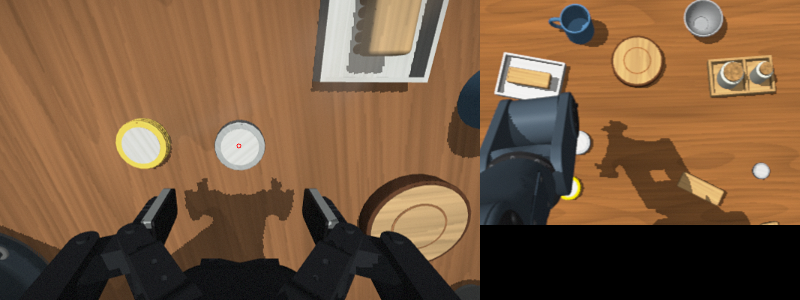

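Brush lies flat in the tray, both jars stand in the box, and the large lid at (0.4306, 0.1539) is directly under the TCP.

Emit:
move_arm([
  {"dx": 0.02,"dy": 0,"dz": -0.8,"rx": 0,"ry": 0,"rz": 0},
  {"dx": 0,"dy": 0,"dz": -0.9,"rx": 0,"ry": 0,"rz": 0},
  {"dx": 0,"dy": 0,"dz": -0.9,"rx": 0,"ry": 0,"rz": 0},
  {"dx": 0,"dy": 0,"dz": -0.9,"rx": 0,"ry": 0,"rz": 0},
  {"dx": 0,"dy": 0,"dz": -0.7,"rx": 0,"ry": 0,"rz": 0},
  {"dx": 0,"dy": 0,"dz": -0.4,"rx": 0,"ry": 0,"rz": 0},
  {"dx": 0,"dy": 0,"dz": -0.2,"rx": 0,"ry": 0,"rz": 0},
  {"dx": 0,"dy": 0,"dz": 0,"rx": 0,"ry": 0,"rz": 0},
  {"dx": 0,"dy": 0,"dz": 0,"rx": 0,"ry": 0,"rz": 0},
  {"dx": 0,"dy": 0,"dz": 0,"rx": 0,"ry": 0,"rz": 0},
])

```text
t: 36.8
tcp_pos: [0.4294, 0.1535, 0.0014]
tool_rot: [0.774, 0.633, 0.0, 0.0]
force: [-0.3, -0.3, 0.3]
finger_gap: 0.994
gripper_force: 0.0
```

Emit:
move_arm([
  {"dx": 0,"dy": 0,"dz": 0,"rx": 0,"ry": 0,"rz": 0},
  {"dx": 0,"dy": 0,"dz": 0,"rx": 0,"ry": 0,"rz": 0},
  {"dx": 0,"dy": 0,"dz": 0,"rx": 0,"ry": 0,"rz": 0},
  {"dx": 0,"dy": 0,"dz": 0,"rx": 0,"ry": 0,"rz": 0},
  {"dx": 0,"dy": 0,"dz": 0,"rx": 0,"ry": 0,"rz": 0},
  {"dx": 0,"dy": 0,"dz": 0,"rx": 0,"ry": 0,"rz": 0},
  {"dx": 0,"dy": 0,"dz": 0,"rx": 0,"ry": 0,"rz": 0},
  {"dx": 0,"dy": 0,"dz": 0,"rx": 0,"ry": 0,"rz": 0},
  {"dx": 0,"dy": 0,"dz": 0,"rx": 0,"ry": 0,"rz": 0},
  {"dx": 0,"dy": 0,"dz": 0,"rx": 0,"ry": 0,"rz": 0},
], claw=0, newtons=30)

```text
t: 38.05
tcp_pos: [0.4293, 0.1535, 0.0017]
tool_rot: [0.774, 0.633, 0.0, 0.0]
force: [-0.2, -0.3, 5.5]
finger_gap: 0.687
gripper_force: 30.8
```

Emit:
move_arm([
  {"dx": 0,"dy": 0,"dz": 0.4,"rx": 0,"ry": 0,"rz": 0},
  {"dx": 0,"dy": 0,"dz": 0.8,"rx": 0,"ry": 0,"rz": 0},
  {"dx": 0,"dy": 0,"dz": 1,"rx": 0,"ry": 0,"rz": 0},
  {"dx": 0.3,"dy": -0.2,"dz": 1,"rx": 0,"ry": 0,"rz": 0},
  {"dx": 0.7,"dy": -0.5,"dz": 0.5,"rx": 0,"ry": 0,"rz": 0},
  {"dx": 0.9,"dy": -0.7,"dz": 0,"rx": 0,"ry": 0,"rz": 0},
  {"dx": 0.9,"dy": -0.7,"dz": 0,"rx": 0,"ry": 0,"rz": 0},
  {"dx": 0.9,"dy": -0.7,"dz": 0,"rx": 0,"ry": 0,"rz": 0},
  {"dx": 0.9,"dy": -0.7,"dz": 0,"rx": 0,"ry": 0,"rz": 0},
  {"dx": 0.9,"dy": -0.7,"dz": 0,"rx": 0,"ry": 0,"rz": 0},
])

```text
t: 39.3
tcp_pos: [0.5667, 0.0479, 0.0937]
tool_rot: [0.774, 0.633, -0.0, -0.0]
force: [-0.2, -0.2, -0.4]
finger_gap: 0.687
gripper_force: 32.8
```

Emit:
move_arm([
  {"dx": 0.9,"dy": -0.7,"dz": 0,"rx": 0,"ry": 0,"rz": 0},
  {"dx": 0.9,"dy": -0.6,"dz": 0,"rx": 0,"ry": 0,"rz": 0},
  {"dx": 0.7,"dy": -0.4,"dz": 0,"rx": 0,"ry": 0,"rz": 0},
  {"dx": 0.39,"dy": -0.26,"dz": 0,"rx": 0,"ry": 0,"rz": 0},
  {"dx": 0,"dy": 0,"dz": 0,"rx": 0,"ry": 0,"rz": 0},
  {"dx": 0,"dy": 0,"dz": 0,"rx": 0,"ry": 0,"rz": 0},
  {"dx": 0,"dy": 0,"dz": 0,"rx": 0,"ry": 0,"rz": 0},
  {"dx": 0,"dy": 0,"dz": 0,"rx": 0,"ry": 0,"rz": 0},
  {"dx": 0,"dy": 0,"dz": 0,"rx": 0,"ry": 0,"rz": 0},
  {"dx": 0,"dy": 0,"dz": 0,"rx": 0,"ry": 0,"rz": 0},
])

```text
t: 40.55
tcp_pos: [0.6388, -0.0005, 0.0935]
tool_rot: [0.774, 0.633, -0.0, -0.0]
force: [0.5, 0.0, -0.4]
finger_gap: 0.681
gripper_force: 32.7
```

```bash
python3 - <<'E'
from h import *
from station import sensors
s=sensors.sense();print(s['tcp_pos'],np.degrees(2*np.arctan2(s['tool_rot'][1],s['tool_rot'][0])))
m=cams.camera_model("wrist");im=cams.snapshot("wrist");b=np.ascontiguousarray(im[:,:,::-1])
E=m['extrinsics']
for a in np.arange(0,360,10):
  P=[.639+.068*np.cos(np.radians(a)),.068*np.sin(np.radians(a)),.022]
  p=E[:3,:3]@np.array(P)+E[:3,3];q=np.array([m['fx']*p[0]/p[2]+m['cx'],m['fy']*p[1]/p[2]+m['cy']]);cv2.circle(b,tuple(q.astype(int)),1,(0,0,255),-1)
cv2.imwrite("pics/w8.png",b)
E
```

```text
[ 6.38771556e-01 -4.53557820e-04  9.34624939e-02] 78.52780525687808
```

View pics/w8.png

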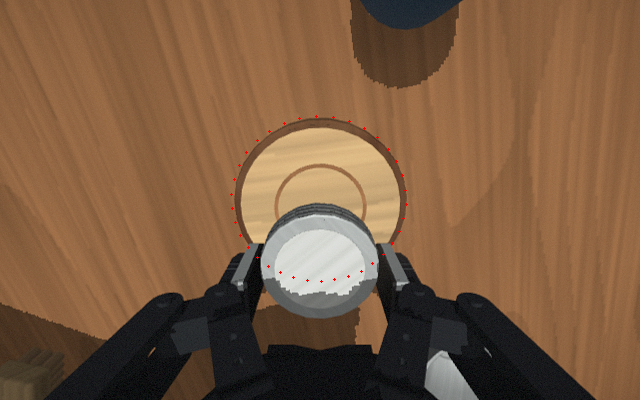

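Log rim fits the predicted circle to about 1 mm. Lower the large lid there with a tiny shift.

Emit:
move_arm([
  {"dx": 0.03,"dy": -0.04,"dz": -0.5,"rx": 0,"ry": 0,"rz": 0},
  {"dx": 0,"dy": 0,"dz": -0.7,"rx": 0,"ry": 0,"rz": 0},
  {"dx": 0,"dy": 0,"dz": -0.7,"rx": 0,"ry": 0,"rz": 0},
  {"dx": 0,"dy": 0,"dz": -0.4,"rx": 0,"ry": 0,"rz": 0},
  {"dx": 0,"dy": 0,"dz": -0.25,"rx": 0,"ry": 0,"rz": 0},
  {"dx": 0,"dy": 0,"dz": -0.15,"rx": 0,"ry": 0,"rz": 0},
  {"dx": 0,"dy": 0,"dz": -0.05,"rx": 0,"ry": 0,"rz": 0},
  {"dx": 0,"dy": 0,"dz": -0.02,"rx": 0,"ry": 0,"rz": 0},
  {"dx": 0,"dy": 0,"dz": -0.02,"rx": 0,"ry": 0,"rz": 0},
  {"dx": 0,"dy": 0,"dz": 0,"rx": 0,"ry": 0,"rz": 0},
])

```text
t: 41.85
tcp_pos: [0.6397, -0.0016, 0.0239]
tool_rot: [0.774, 0.633, 0.0, 0.0]
force: [-0.1, -0.2, -1.3]
finger_gap: 0.683
gripper_force: 32.7
```

```bash
python3 -c "
from station import sensors
s=sensors.sense();print(s['tcp_pos'],s['force'])"
```

```text
[ 0.63969814 -0.00157286  0.02392531] [-0.11176469 -0.23302097 -1.26395248]
```

Emit:
move_arm([
  {"dx": 0,"dy": 0,"dz": -0.02,"rx": 0,"ry": 0,"rz": 0},
  {"dx": 0,"dy": 0,"dz": 0,"rx": 0,"ry": 0,"rz": 0},
  {"dx": 0,"dy": 0,"dz": 0,"rx": 0,"ry": 0,"rz": 0},
  {"dx": 0,"dy": 0,"dz": 0,"rx": 0,"ry": 0,"rz": 0},
  {"dx": 0,"dy": 0,"dz": 0,"rx": 0,"ry": 0,"rz": 0},
  {"dx": 0,"dy": 0,"dz": 0.4,"rx": 0,"ry": 0,"rz": 0},
  {"dx": 0,"dy": 0,"dz": 0.8,"rx": 0,"ry": 0,"rz": 0},
  {"dx": 0,"dy": 0,"dz": 1,"rx": 0,"ry": 0,"rz": 0},
  {"dx": 0,"dy": 0,"dz": 1,"rx": 0,"ry": 0,"rz": 0},
  {"dx": 0,"dy": 0,"dz": 1,"rx": 0,"ry": 0,"rz": 0},
], claw=100)

```text
t: 43.1
tcp_pos: [0.64, -0.0016, 0.1308]
tool_rot: [0.774, 0.633, 0.001, 0.001]
force: [0.3, 0.1, -0.4]
finger_gap: 1.005
gripper_force: 0.0
```

```bash
python3 - <<'E'
from h import *
from station import sensors
s=sensors.sense();print(s['tcp_pos'])
m=cams.camera_model("wrist");im=cams.snapshot("wrist");b=np.ascontiguousarray(im[:,:,::-1])
hsv=cv2.cvtColor(b,cv2.COLOR_BGR2HSV);mk=((hsv[...,1]<40)&(hsv[...,2]>150)).astype(np.uint8)
for c in cv2.findContours(mk,cv2.RETR_EXTERNAL,cv2.CHAIN_APPROX_NONE)[0]:
  if cv2.contourArea(c)>800:
    (u,v),r=cv2.minEnclosingCircle(c);P=ray(m,u,v,.04);print((u,v),r,P.round(4))
cv2.imwrite("pics/w9.png",b)
E
```

```text
[ 0.6399904  -0.00160933  0.13080507]
(318.5147399902344, 198.49932861328125) 34.807071685791016 [ 0.64   -0.0009  0.04  ]
```

View pics/w9.png

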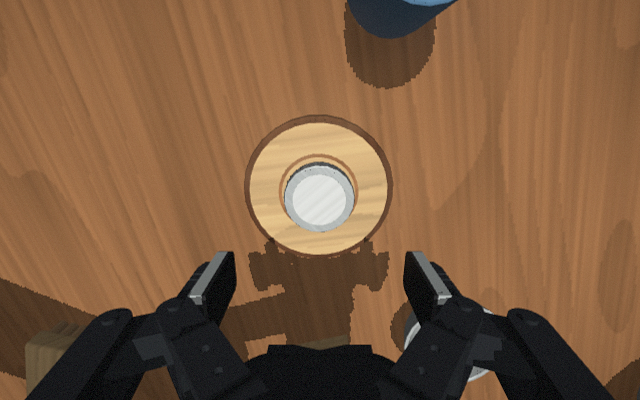

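Large lid sits centred on the slice at (0.640,-0.001). On to the small lid.

Emit:
move_arm([
  {"dx": -0.9,"dy": -0.93,"dz": 0,"rx": 0,"ry": 0,"rz": 0},
  {"dx": -0.9,"dy": -0.93,"dz": 0,"rx": 0,"ry": 0,"rz": 0},
  {"dx": -0.9,"dy": -0.93,"dz": 0,"rx": 0,"ry": 0,"rz": 0},
  {"dx": -0.9,"dy": -0.93,"dz": 0,"rx": 0,"ry": 0,"rz": 0},
  {"dx": -0.9,"dy": -0.93,"dz": 0,"rx": 0,"ry": 0,"rz": 0},
  {"dx": -0.9,"dy": -0.93,"dz": 0,"rx": 0,"ry": 0,"rz": 0},
  {"dx": -0.9,"dy": -0.93,"dz": 0,"rx": 0,"ry": 0,"rz": 0},
  {"dx": -0.9,"dy": -0.93,"dz": 0,"rx": 0,"ry": 0,"rz": 0},
  {"dx": -0.9,"dy": -0.93,"dz": 0,"rx": 0,"ry": 0,"rz": 0},
  {"dx": -0.9,"dy": -0.93,"dz": 0,"rx": 0,"ry": 0,"rz": 0},
])

```text
t: 44.4
tcp_pos: [0.4142, -0.2351, 0.129]
tool_rot: [0.774, 0.633, 0.0, 0.001]
force: [-1.0, -0.3, -0.4]
finger_gap: 0.996
gripper_force: 0.0
```

Emit:
move_arm([
  {"dx": -0.9,"dy": -0.93,"dz": 0,"rx": 0,"ry": 0,"rz": 0},
  {"dx": -0.9,"dy": -0.93,"dz": 0,"rx": 0,"ry": 0,"rz": 0},
  {"dx": -0.84,"dy": -0.98,"dz": 0,"rx": 0,"ry": 0,"rz": 0},
  {"dx": 0,"dy": 0,"dz": 0,"rx": 0,"ry": 0,"rz": 0},
  {"dx": 0,"dy": 0,"dz": 0,"rx": 0,"ry": 0,"rz": 0},
  {"dx": 0,"dy": 0,"dz": 0,"rx": 0,"ry": 0,"rz": 0},
  {"dx": 0,"dy": 0,"dz": 0,"rx": 0,"ry": 0,"rz": 0},
  {"dx": 0,"dy": 0,"dz": 0,"rx": 0,"ry": 0,"rz": 0},
  {"dx": 0,"dy": 0,"dz": 0,"rx": 0,"ry": 0,"rz": 0},
  {"dx": 0,"dy": 0,"dz": 0,"rx": 0,"ry": 0,"rz": 0},
])

```text
t: 45.65
tcp_pos: [0.3486, -0.305, 0.1282]
tool_rot: [0.774, 0.633, -0.0, -0.0]
force: [0.7, -0.7, -0.2]
finger_gap: 0.998
gripper_force: 0.0
```

```bash
python3 - <<'E'
from h import *
from station import sensors
s=sensors.sense();print(s['tcp_pos'])
m=cams.camera_model("wrist");im=cams.snapshot("wrist");b=np.ascontiguousarray(im[:,:,::-1])
hsv=cv2.cvtColor(b,cv2.COLOR_BGR2HSV);mk=((hsv[...,1]<45)&(hsv[...,2]>120)).astype(np.uint8)
for c in cv2.findContours(mk,cv2.RETR_EXTERNAL,cv2.CHAIN_APPROX_NONE)[0]:
  if cv2.contourArea(c)>300:
    (u,v),r=cv2.minEnclosingCircle(c);P=ray(m,u,v,.018);print((u,v),r,P.round(4))
cv2.imwrite("pics/w10.png",b)
E
```

```text
[ 0.34863228 -0.30500835  0.1281765 ]
(431.5, 274.0) 28.74466323852539 [ 0.4419 -0.4114  0.018 ]
(320.3604736328125, 193.0) 21.731853485107422 [ 0.3497 -0.3058  0.018 ]
(606.6666870117188, 134.5) 33.70014572143555 [ 0.5997 -0.3033  0.018 ]
(639.0, 47.5) 30.500099182128906 [ 0.6176 -0.2385  0.018 ]
(605.0, 14.0) 36.7696533203125 [ 0.5892 -0.2094  0.018 ]
```

View pics/w10.png

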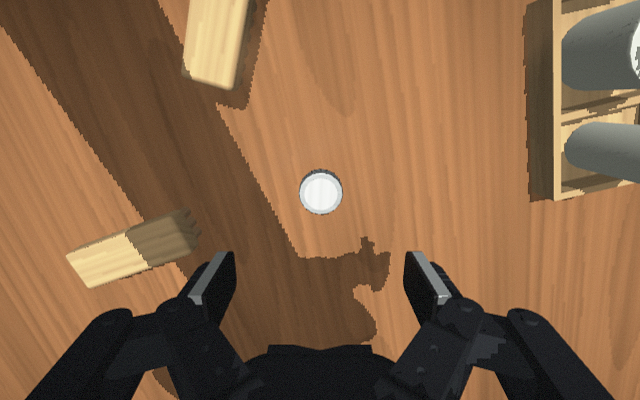

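The small lid is at (320,193), i.e. (0.3497,-0.3058), with radius about right for 40 mm. The fingers are clear of the brushes.

Emit:
move_arm([
  {"dx": 0.04,"dy": -0.03,"dz": -0.8,"rx": 0,"ry": 0,"rz": 0},
  {"dx": 0,"dy": 0,"dz": -0.9,"rx": 0,"ry": 0,"rz": 0},
  {"dx": 0,"dy": 0,"dz": -0.9,"rx": 0,"ry": 0,"rz": 0},
  {"dx": 0,"dy": 0,"dz": -0.9,"rx": 0,"ry": 0,"rz": 0},
  {"dx": 0,"dy": 0,"dz": -0.8,"rx": 0,"ry": 0,"rz": 0},
  {"dx": 0,"dy": 0,"dz": -0.5,"rx": 0,"ry": 0,"rz": 0},
  {"dx": 0,"dy": 0,"dz": -0.2,"rx": 0,"ry": 0,"rz": 0},
  {"dx": 0,"dy": 0,"dz": 0,"rx": 0,"ry": 0,"rz": 0},
  {"dx": 0,"dy": 0,"dz": 0,"rx": 0,"ry": 0,"rz": 0},
  {"dx": 0,"dy": 0,"dz": 0,"rx": 0,"ry": 0,"rz": 0},
])

```text
t: 46.95
tcp_pos: [0.3498, -0.3061, 0.0037]
tool_rot: [0.774, 0.633, -0.0, 0.001]
force: [0.3, 0.1, 0.1]
finger_gap: 1.002
gripper_force: 0.0
```

Emit:
move_arm([
  {"dx": 0,"dy": 0,"dz": 0,"rx": 0,"ry": 0,"rz": 0},
  {"dx": 0,"dy": 0,"dz": 0,"rx": 0,"ry": 0,"rz": 0},
  {"dx": 0,"dy": 0,"dz": 0,"rx": 0,"ry": 0,"rz": 0},
  {"dx": 0,"dy": 0,"dz": 0,"rx": 0,"ry": 0,"rz": 0},
  {"dx": 0,"dy": 0,"dz": 0,"rx": 0,"ry": 0,"rz": 0},
  {"dx": 0,"dy": 0,"dz": 0,"rx": 0,"ry": 0,"rz": 0},
  {"dx": 0,"dy": 0,"dz": 0,"rx": 0,"ry": 0,"rz": 0},
  {"dx": 0,"dy": 0,"dz": 0,"rx": 0,"ry": 0,"rz": 0},
  {"dx": 0,"dy": 0,"dz": 0,"rx": 0,"ry": 0,"rz": 0},
  {"dx": 0,"dy": 0,"dz": 0,"rx": 0,"ry": 0,"rz": 0},
], claw=0)

```text
t: 48.2
tcp_pos: [0.3496, -0.3058, 0.0035]
tool_rot: [0.774, 0.633, -0.0, 0.0]
force: [-1.0, 0.6, 5.6]
finger_gap: 0.452
gripper_force: 29.8
```

Emit:
move_arm([
  {"dx": 0,"dy": 0,"dz": 0.4,"rx": 0,"ry": 0,"rz": 0},
  {"dx": 0,"dy": 0,"dz": 0.8,"rx": 0,"ry": 0,"rz": 0},
  {"dx": 0,"dy": 0,"dz": 1,"rx": 0,"ry": 0,"rz": 0},
  {"dx": 0.4,"dy": 0.4,"dz": 1,"rx": 0,"ry": 0,"rz": 0},
  {"dx": 0.8,"dy": 0.8,"dz": 0.8,"rx": 0,"ry": 0,"rz": 0},
  {"dx": 0.9,"dy": 0.95,"dz": 0,"rx": 0,"ry": 0,"rz": 0},
  {"dx": 0.9,"dy": 0.95,"dz": 0,"rx": 0,"ry": 0,"rz": 0},
  {"dx": 0.9,"dy": 0.95,"dz": 0,"rx": 0,"ry": 0,"rz": 0},
  {"dx": 0.9,"dy": 0.95,"dz": 0,"rx": 0,"ry": 0,"rz": 0},
  {"dx": 0.9,"dy": 0.95,"dz": 0,"rx": 0,"ry": 0,"rz": 0},
])

```text
t: 49.45
tcp_pos: [0.4925, -0.1561, 0.1035]
tool_rot: [0.774, 0.633, -0.0, -0.0]
force: [0.1, 0.1, -0.8]
finger_gap: 0.455
gripper_force: 30.4
```

Emit:
move_arm([
  {"dx": 0.9,"dy": 0.95,"dz": 0,"rx": 0,"ry": 0,"rz": 0},
  {"dx": 0.9,"dy": 0.95,"dz": 0,"rx": 0,"ry": 0,"rz": 0},
  {"dx": 0.9,"dy": 0.95,"dz": 0,"rx": 0,"ry": 0,"rz": 0},
  {"dx": 0.9,"dy": 0.95,"dz": 0,"rx": 0,"ry": 0,"rz": 0},
  {"dx": 0.9,"dy": 0.95,"dz": 0,"rx": 0,"ry": 0,"rz": 0},
  {"dx": 0.9,"dy": 0.95,"dz": 0,"rx": 0,"ry": 0,"rz": 0},
  {"dx": 0.52,"dy": 0.54,"dz": 0,"rx": 0,"ry": 0,"rz": 0},
  {"dx": 0,"dy": 0,"dz": 0,"rx": 0,"ry": 0,"rz": 0},
  {"dx": 0,"dy": 0,"dz": 0,"rx": 0,"ry": 0,"rz": 0},
  {"dx": 0,"dy": 0,"dz": 0,"rx": 0,"ry": 0,"rz": 0},
])

```text
t: 50.7
tcp_pos: [0.6392, -0.002, 0.1031]
tool_rot: [0.775, 0.632, -0.0, -0.0]
force: [0.8, -0.7, -1.3]
finger_gap: 0.452
gripper_force: 30.4
```

Emit:
move_arm([
  {"dx": 0.03,"dy": 0.03,"dz": -0.4,"rx": 0,"ry": 0,"rz": 0},
  {"dx": 0,"dy": 0,"dz": -0.6,"rx": 0,"ry": 0,"rz": 0},
  {"dx": 0,"dy": 0,"dz": -0.6,"rx": 0,"ry": 0,"rz": 0},
  {"dx": 0,"dy": 0,"dz": -0.35,"rx": 0,"ry": 0,"rz": 0},
  {"dx": 0,"dy": 0,"dz": -0.2,"rx": 0,"ry": 0,"rz": 0},
  {"dx": 0,"dy": 0,"dz": -0.12,"rx": 0,"ry": 0,"rz": 0},
  {"dx": 0,"dy": 0,"dz": -0.06,"rx": 0,"ry": 0,"rz": 0},
  {"dx": 0,"dy": 0,"dz": -0.03,"rx": 0,"ry": 0,"rz": 0},
  {"dx": 0,"dy": 0,"dz": 0,"rx": 0,"ry": 0,"rz": 0},
  {"dx": 0,"dy": 0,"dz": 0,"rx": 0,"ry": 0,"rz": 0},
])

```text
t: 51.95
tcp_pos: [0.641, -0.0003, 0.0444]
tool_rot: [0.774, 0.633, 0.0, 0.0]
force: [0.2, 0.6, -0.4]
finger_gap: 0.448
gripper_force: 30.4
```

Down the last millimetre with a small correction.

Emit:
move_arm([
  {"dx": -0.03,"dy": -0.03,"dz": 0,"rx": 0,"ry": 0,"rz": 0},
  {"dx": 0,"dy": 0,"dz": -0.02,"rx": 0,"ry": 0,"rz": 0},
  {"dx": 0,"dy": 0,"dz": -0.02,"rx": 0,"ry": 0,"rz": 0},
  {"dx": 0,"dy": 0,"dz": 0,"rx": 0,"ry": 0,"rz": 0},
  {"dx": 0,"dy": 0,"dz": 0,"rx": 0,"ry": 0,"rz": 0},
  {"dx": 0,"dy": 0,"dz": 0,"rx": 0,"ry": 0,"rz": 0},
  {"dx": 0,"dy": 0,"dz": 0,"rx": 0,"ry": 0,"rz": 0},
  {"dx": 0,"dy": 0,"dz": 0,"rx": 0,"ry": 0,"rz": 0},
  {"dx": 0,"dy": 0,"dz": 0,"rx": 0,"ry": 0,"rz": 0},
  {"dx": 0,"dy": 0,"dz": 0,"rx": 0,"ry": 0,"rz": 0},
])

```text
t: 53.2
tcp_pos: [0.6401, -0.0011, 0.0436]
tool_rot: [0.774, 0.633, -0.0, 0.0]
force: [-1.8, -0.9, 5.1]
finger_gap: 0.451
gripper_force: 30.9
```

Emit:
move_arm([
  {"dx": 0,"dy": 0,"dz": 0,"rx": 0,"ry": 0,"rz": 0},
  {"dx": 0,"dy": 0,"dz": 0,"rx": 0,"ry": 0,"rz": 0},
  {"dx": 0,"dy": 0,"dz": 0,"rx": 0,"ry": 0,"rz": 0},
  {"dx": 0,"dy": 0,"dz": 0,"rx": 0,"ry": 0,"rz": 0},
  {"dx": 0,"dy": 0,"dz": 0,"rx": 0,"ry": 0,"rz": 0},
  {"dx": 0,"dy": 0,"dz": 0.4,"rx": 0,"ry": 0,"rz": 0},
  {"dx": 0,"dy": 0,"dz": 0.8,"rx": 0,"ry": 0,"rz": 0},
  {"dx": 0,"dy": 0,"dz": 1,"rx": 0,"ry": 0,"rz": 0},
  {"dx": 0,"dy": 0,"dz": 1,"rx": 0,"ry": 0,"rz": 0},
  {"dx": 0,"dy": 0,"dz": 0.5,"rx": 0,"ry": 0,"rz": 0},
], claw=100)

```text
t: 54.45
tcp_pos: [0.6413, -0.0012, 0.1388]
tool_rot: [0.774, 0.633, 0.001, 0.002]
force: [-0.1, 0.7, -0.1]
finger_gap: 1.003
gripper_force: 0.0
```

```bash
python3 - <<'E'
from h import *
from station import sensors
s=sensors.sense();print(s['tcp_pos'])
im=cams.snapshot("wrist");b=np.ascontiguousarray(im[:,:,::-1]);t=cams.snapshot("scene")[:,:,::-1]
o=np.zeros((560,800,3),np.uint8);o[:300,:400]=cv2.resize(b[80:320,160:480],(400,300));o[:300,400:]=cv2.resize(t[130:370,220:540],(400,300));o[300:,:400]=cv2.resize(cams.snapshot("top")[80:240,160:416,::-1],(400,260));o[300:,400:]=cv2.resize(cams.snapshot("top")[80:240,260:516,::-1],(400,260));cv2.imwrite("pics/w11.png",o)
E
```

```text
[ 0.64132595 -0.00120048  0.13879979]
```

View pics/w11.png

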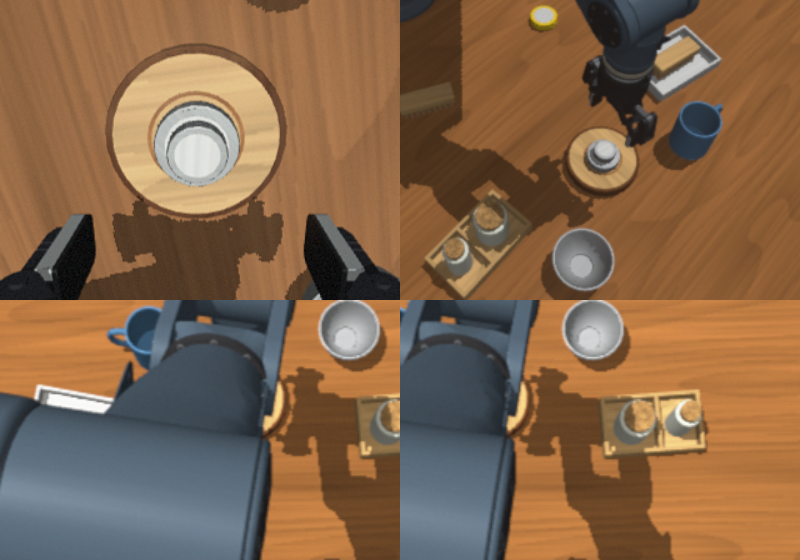

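The lids are stacked and centred, both jars stand in their bays, the brush is flat in the tray, and the mug and bowl haven't moved. The gripper is open and clear.

```bash
python3 -c "
from station import order
print(order.sign_off())"
```

```text
the job is handed in; nothing more can be done
None
```

The kit is put away and the job handed in at about 55 s of the 122 s allowed: both jars stand in their bays, the brush lies flat in the tray, the lids are stacked and centred on the log slice, and the mug and bowl were left alone.

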